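# Stack an objective case in the inclined nest

## Robot

A 7-joint arm with a two-finger parallel gripper is mounted at the origin on a cart in front of the work surface, level with it; the furniture and walls round the work are solid. World frame = base frame: x ahead of the robot, y to its left, z up, the work surface at z = 0. Lengths are in m, angles in rad, forces in N, time in s.
With the tool pointing down it reaches from about 0.4 to 0.875 m from the base axis. Payload 19.3 kg.
Tool frame: the origin (TCP) lies at the very end of the fingers, on their centre line; the grasp point (between the pads) lies 19 mm behind it; z points along the fingers, y is the line along which they close (so a half turn about z gives the same grasp; the last joint's range is limited). The gripper opens to 85 mm and grips with 20 to 120 N. Pads are 22 mm wide; open, the fingers measure 114 mm over their backs; the gripper's body (76 mm by 85 mm) begins 54 mm behind the grasp point. The pads swing forward as they close: fully open they stand 13 mm farther back than shut.
Start: joints at [1.264, 0.521, -0.036, 1.599, 0.021, 1.021, -0.113], TCP at [0.147, -0.608, 0.231] pointing down, gripper open.
Joint ranges: [-2.91, 2.91], [-0.3, 2.13], [-1.5, 1.42], [0.17, 2.43], [-1.26, 4.41], [0.16, 1.93], [-2.52, 2.52]. Speed limits (rad/s): [1.89, 1.89, 2.39, 2.39, 3.01, 3.01, 3.01].

## Interface

Orientations are given as [roll, pitch, yaw] about the fixed x, y, z axes, in that order (R = Rz(yaw) Ry(pitch) Rx(roll)).
In Python, from workcell import bot gives the robot as it stands.
- The arm moves only by the tool carry_out, never from a script. Its argument "rows" is a list that holds one entry, the list of rows, each a list of 4 numbers: the shift along the tool's x, y, z in m, then the turn about the tool's z in degrees. In form: [[[x, y, z, twist], ...]]. A call has 1 to 12 rows; each row is the pose to reach, as a shift and turn from the pose commanded when the call began, along the tool's axes at that moment; what a row does not reach only later rows make up. A row lasts 1/12 s, in which the tool goes at most 41.7 mm and 7.16 degrees, less where a joint would pass 70% of its speed; a pose out of reach is approached as far as the arm can. A call with a gripper value outside its range is refused whole. "grip" is the finger opening in m, from 0 to 0.0854, set as the call begins (left out, the last holds). The fingers move at their own pace and stop on an object; "grip_force" is the grip in N (left out, the last holds). Time passes only in rows, so rows that repeat a pose let the fingers close. It gives the time, the measured TCP pose, the force, the opening and the grip force at its end, in the units of the state.
- bot.observe(): the state, without advancing time (a new reading comes with each control period).
- bot.grab_frame(name): name is "scene" or "top" or "wrist"; returns a dict with "pixels" (480x640x3 uint8, red, green, blue), "K" (3x3 intrinsics, pixels), "pose" (4x4, takes a point from camera to world coordinates). Camera axes: x right, y down, z forward; pixel columns grow to the right and rows downward; lengths in m; the calibration is good to about 2 mm. The wrist camera is an equidistant fisheye: a pixel r from the principal point sees the ray r / f radians off the axis. A picture is of the moment at which its call begins. There is no depth.
- bot.job_done(): hands the job in; it is judged then, once.
Trained networks look in a picture, given as the dict that the camera call returned (one of the last four; its "shot" number tells which), for a name from the list of things; names that differ only in an ending like _2 or _b are one class to them, and where a whole thing is asked for, a point or a joint stands for the part that bears it (a point fixed in the world has none). Each returns a list of dicts, best first, with "conf" (0 to 1); they miss things now and then, are a little off and sometimes report something else, mostly with a low value. They report only what shows in the picture. A call takes as long as a camera call.
- bot.look_for(picture, label): "position" ([column, row] in pixels, amid what is visible of it).
- bot.regions_of(picture, label): "region" (480x640 bool, what is visible of it) and "position" ([column, row] in pixels, amid what is visible of it).
- bot.spot_point(picture, label): "position" ([column, row] in pixels: a listed point, or the origin of a listed thing).
The state is a dict: "clock": time; "qpos": joint angles; "qd": joint speeds; "joint_efforts": joint torques, N m; "position": TCP position; "tool_rot": TCP orientation; "force": force on the tool from outside, world axes, zero at the start; "moment": the same for the moment, N m; "grip_width": finger opening in m; "finger_force": force on a finger pad.
Only numpy, scipy, OpenCV 4.12 (cv2) and the standard library are available. Lean on these libraries where they do the work, as an engineer would, in place of code of your own. Each camera call takes 0.05 s, during which the arm holds its last target. There are 200 camera calls.

## Task

Put the spare objective's case together in the blue leaning pocket of the assembly nest: first the black canister on the pocket floor, then the white spacer ring on it, then the grey dome lid on top, flat side down. Seat each part squarely on the one below it and centred between the jaws before you let go of it, rather than dropping it in. Leave the finished stack standing there at rest, and do not push away or knock over the other things on the desk.

Things in the scene. Friction and masses are not known exactly. Their poses are not given: they have to be found in the camera images.
- pocket: Blue pocket of the inclined assembly nest, fixed. Origin: centre of the pocket floor, 60 mm above the desk. z: pocket axis, out of the pocket, up and leaning 25 degrees from vertical toward the robot; x: up the slope; y: level. The floor is a plate 68 mm (x) by 34 mm (y), 10 mm thick. Curved jaws stand on it at +x and -x; the +y and -y sides are open, a gap 32 mm wide for the fingers.
- nest: The whole nest, turned about the vertical with the pocket. Origin: centre of the underside of its grey base plate, 110 x 100 x 8 mm, on the desk; a pedestal 30 mm wide carries the pocket. The pocket's jaws have inner radius 20.5 mm about the pocket axis, 6 mm thickness, are straight to 34 mm above the floor, then flare outward to about 40 mm.
- seat_case (a point): Point on the pocket axis 10 mm above the pocket floor: where the canister's centre belongs. Axes as pocket.
- seat_spacer (a point): Point on the pocket axis 27 mm above the pocket floor: where the spacer's centre belongs. Axes as pocket.
- seat_lid (a point): Point on the pocket axis 55.5 mm above the pocket floor: where the lid's centre belongs. Axes as pocket.
- case_mid (a point): Centre of the black round objective canister, loose, 37 mm diameter, 20 mm tall, about 0.16 kg, standing upright on the desk; z is its axis, up.
- spacer_mid (a point): Centre of the white plastic spacer ring, loose, 37 mm outer and 24 mm inner diameter, 14 mm tall, lying flat on the desk; same either way up; z is its axis.
- lid_mid (a point): Centre of the grey dome-shaped lid, loose, 36 mm diameter, 43 mm tall, solid with a flat underside (it rests on what is below it), the sides straight over the lower two thirds; standing upright on the desk; z is its axis, up.
- lamp_supply: Light-grey supply cabinet, 267 x 154 mm, 295 mm tall, fixed behind the work, its own x axis (267 mm) turned 40 degrees to the left of straight ahead. The upright edge nearest the robot stands at x = 0.58, y = -0.03 m, the one at its right at x = 0.68, y = -0.15 m; carry things past in front of it, nearer the robot. Origin: centre of its underside.
- cover_box: small white cardboard box of cover glasses, 36 x 36 x 24 mm; a loose bystander; origin at the centre of its underside, z up.
- oil: small brown oil bottle with black cap, 27 mm across, 62 mm tall; a loose bystander; origin at the centre of its underside, z up.
- eyepiece: spare microscope eyepiece, black with a white band, 42 mm across, 53 mm tall, standing; a loose bystander; origin at the centre of its underside, z up.
- clock: white desk timer, 66 x 70 x 18 mm; a loose bystander; origin at the centre of its underside, z up.
- tissue: pale blue booklet of lens tissue, 72 x 100 x 9 mm, flat; a loose bystander; origin at the centre of its underside, z up.

How it is judged:
By the outcome, as a careful person would: the job done as asked, in the order asked, and still so for the second after the job is handed in, with the robot touching nothing.
It also fails if it takes over 69 s, if anything falls off the work surface, if the arm or the gripper's body presses on something with over 40 N, if the wrist force passes 120 N, or if a joint passes its speed limit or range.

## Working session

There is one attempt and no reset: what is moved stays moved. The work goes in short steps, Python scripts to look and compute and a tool call to move; the robot and the scene stay as the last step left them, time stands still between calls to the robot, and variables do not carry over. Pictures are saved under pics/ and viewed, at most 10 in all, crops included, and the job is handed in when it is done.

Besides the shell and the picture viewer there is one more tool, called as name([rows], argument=value, ...), one row to a line, values as JSON. carry_out: Moves the arm, as the interface text tells. Its arguments: {"type":"object","properties":{"rows":{"type":"array","items":{"type":"array","items":{"type":"array","items":{"type":"number"}}}},"grip":{"type":"number"},"grip_force":{"type":"number"}},"required":["rows"]}

```bash
mkdir -p pics; ls
cat > h.py <<'E'
import numpy as np, cv2
from scipy.spatial.transform import Rotation as R
from workcell import bot
def save(p,n): cv2.imwrite(f'pics/{n}.png',p['pixels'][:,:,::-1])
def ray(p,uv,fish=False):
    K=p['K'];T=np.array(p['pose']);d=np.array([(uv[0]-K[0][2])/K[0][0],(uv[1]-K[1][2])/K[1][1]])
    if fish:
        r=np.hypot(*d);v=np.array([*(d/r*np.sin(r)),np.cos(r)]) if r>0 else np.array([0,0,1.])
    else: v=np.array([*d,1.])
    v=v/np.linalg.norm(v)
    return T[:3,3],T[:3,:3]@v
def atz(p,uv,z,fish=False):
    o,v=ray(p,uv,fish);return o+v*(z-o[2])/v[2]
def tri(rs):
    A=0;b=0
    for o,v in rs:
        P=np.eye(3)-np.outer(v,v);A=A+P;b=b+P@o
    return np.linalg.solve(A,b)
E
cat > a.py <<'E'
from h import *
np.set_printoptions(precision=4,suppress=True)
s=bot.observe();print(s)
t=bot.grab_frame('top');c=bot.grab_frame('scene')
save(t,'top0');save(c,'scene0')
for n,z in [('case_mid',.01),('spacer_mid',.007),('lid_mid',.0215),('pocket',.06),('nest',0),('seat_case',None),('seat_spacer',None),('seat_lid',None),('cover_box',0),('oil',0),('eyepiece',0),('clock',0),('tissue',0)]:
    rs=[]
    for p in (t,c):
        q=bot.spot_point(p,n)
        if q:
            rs.append(ray(p,q[0]['position']));print(n,np.round(q[0]['position']),round(q[0]['conf'],2),atz(p,q[0]['position'],z) if z is not None else '')
    if len(rs)==2: print('   tri',tri(rs))
E
python3 a.py
```

```text
pics
{'clock': 0.0, 'qpos': array([ 1.2638,  0.522 , -0.0363,  1.6   ,  0.0212,  1.0211, -0.1128]), 'qd': array([-0.0009,  0.0021,  0.0006,  0.0018,  0.0016, -0.0012, -0.0009]), 'joint_efforts': array([ -0.0012, -92.7092,   1.9797, -36.9934,   0.0179,   0.0081,
        -0.0001]), 'position': array([ 0.1465, -0.6072,  0.2307]), 'tool_rot': array([-3.1405,  0.0001,  0.2367]), 'force': array([-0.0913, -0.2631,  0.2386]), 'moment': array([0.0012, 0.0277, 0.0091]), 'finger_force': 0.0, 'grip_width': 0.08573497841984423}
case_mid [441. 278.] 0.53 [ 0.4892 -0.1767  0.01  ]
case_mid [447. 321.] 0.84 [ 0.4967 -0.1887  0.01  ]
   tri [ 0.4928 -0.1833  0.0086]
spacer_mid [291. 239.] 0.47 [0.5819 0.1767 0.007 ]
lid_mid [361. 298.] 0.77 [0.4424 0.012  0.0215]
lid_mid [346. 303.] 0.91 [0.4382 0.0083 0.0215]
   tri [0.4428 0.0114 0.0177]
pocket [291. 232.] 0.89 [0.5884 0.1735 0.06  ]
pocket [316. 244.] 0.71 [0.5678 0.1657 0.06  ]
   tri [0.5892 0.1768 0.0479]
nest [291. 238.] 0.61 [0.5856 0.1772 0.    ]
nest [312. 223.] 0.72 [0.7661 0.3105 0.    ]
   tri [0.5616 0.1692 0.1162]
seat_case [289. 236.] 0.84 
seat_case [314. 238.] 0.67 
   tri [0.5767 0.1762 0.0677]
seat_spacer [295. 240.] 0.66 
seat_spacer [309. 233.] 0.69 
   tri [0.557  0.1677 0.0938]
seat_lid [295. 240.] 0.95 
seat_lid [315. 226.] 0.76 
   tri [0.5587 0.1607 0.1109]
cover_box [404. 311.] 0.72 [ 0.4126 -0.0894  0.    ]
cover_box [382. 334.] 0.6 [ 0.4074 -0.0915  0.    ]
   tri [ 0.4125 -0.0896 -0.0039]
oil [191. 254.] 0.7 [0.5469 0.4156 0.    ]
eyepiece [440. 205.] 0.57 [ 0.6706 -0.1856  0.    ]
eyepiece [476. 284.] 0.59 [ 0.6795 -0.1881  0.    ]
   tri [ 0.6713 -0.1875  0.0032]
clock [289. 325.] 0.62 [0.3801 0.1777 0.    ]
clock [266. 302.] 0.97 [0.3822 0.1742 0.    ]
   tri [ 0.3814  0.1762 -0.0003]
tissue [176. 311.] 0.98 [0.4116 0.4427 0.    ]
tissue [317. 264.] 0.45 [0.5775 0.1713 0.    ]
   tri [0.47   0.2738 0.071 ]
```

View pics/top0.png

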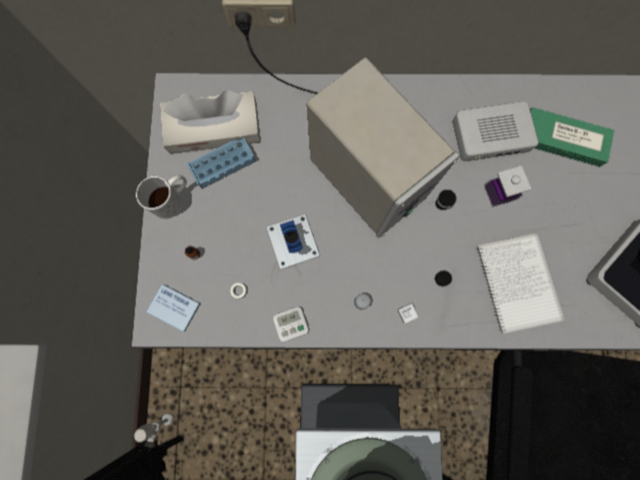

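View pics/scene0.png

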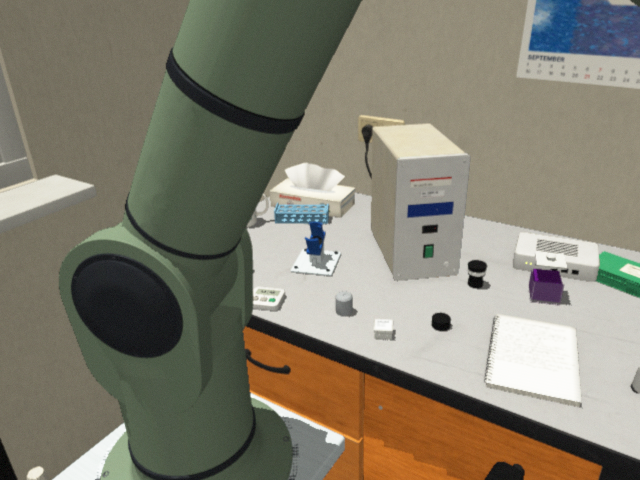

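The top view shows the canister at (443,278), the lid at (363,300) and the spacer ring at (238,290). The network's spacer hit was wrong. The nest plate is at (292,240) with the blue pocket on it, and the scene view agrees with this. Next I'll get the nest yaw from the plate's corners and fix the spacer position.

```bash
cat >> h.py <<'E'
np.set_printoptions(precision=4,suppress=True)
def go(p,yaw=None,s=None):
    "shift in tool axes and twist (deg) to TCP world p, tool-down yaw"
    s=s or bot.observe(); M=R.from_euler('xyz',s['tool_rot'])
    d=M.inv().apply(np.array(p)-s['position']); tw=0
    if yaw is not None:
        y=s['tool_rot'][2]; tw=np.degrees(-(yaw-y)); tw=(tw+90)%180-90
    return np.round(d*1000,1),round(tw,1)
E
cat > b.py <<'E'
from h import *
t=bot.grab_frame('top');im=t['pixels'].astype(int)
m=(im.min(2)>185).astype(np.uint8);m[:205]=0;m[275:]=0;m[:,:255]=0;m[:,330:]=0
m=cv2.morphologyEx(m,cv2.MORPH_CLOSE,np.ones((3,3)))
n,l,st,c=cv2.connectedComponentsWithStats(m);k=1+st[1:,4].argmax()
pts=np.argwhere(l==k)[:,::-1]
W=np.array([atz(t,p,.008)[:2] for p in pts],np.float32)*1000
r=cv2.minAreaRect(cv2.convexHull(W));print('plate mm',r, cv2.boxPoints(r).astype(int).tolist())
for x0,x1,y0,y1,z,nm,th in [(225,252,278,303,.014,'spacer',1)]:
    w=(im[y0:y1,x0:x1].min(2)>185);q=np.argwhere(w)[:,::-1]+[x0,y0]
    (cx,cy),rad=cv2.minEnclosingCircle(q.astype(np.float32));print(nm,cx,cy,rad,atz(t,(cx,cy),z))
w=(im[265:292,430:457].max(2)<60);q=np.argwhere(w)[:,::-1]+[430,265]
(cx,cy),rad=cv2.minEnclosingCircle(q.astype(np.float32));p=atz(t,(cx,cy),.015);print('case',cx,cy,rad,p)
print(go([.49,-.18,.2],0.0))
E
python3 b.py
```

```text
plate mm ((576.5581665039062, 173.38665771484375), (104.73885345458984, 95.4686508178711), 18.635971069335938) [[511, 201], [542, 111], [641, 144], [610, 235]]
spacer 237.33908081054688 290.2011413574219 7.39031457901001 [0.4587 0.2986 0.014 ]
case 443.0 278.0 8.062357902526855 [ 0.4891 -0.1798  0.015 ]
(array([ 434.1, -335.1,   31.3]), np.float64(13.6))
```

carry_out([
  [[0.434, -0.335, 0.03, 13.6], [0.434, -0.335, 0.03, 13.6], [0.434, -0.335, 0.03, 13.6], [0.434, -0.335, 0.03, 13.6], [0.434, -0.335, 0.03, 13.6], [0.434, -0.335, 0.03, 13.6], [0.434, -0.335, 0.03, 13.6], [0.434, -0.335, 0.03, 13.6], [0.434, -0.335, 0.03, 13.6], [0.434, -0.335, 0.03, 13.6], [0.434, -0.335, 0.03, 13.6], [0.434, -0.335, 0.03, 13.6]],
])

```text
clock: 2.45
position: [0.4603, -0.2165, 0.2041]
tool_rot: [3.141, -0.001, -0.001]
force: [0.2, -1.1, 0.3]
grip_width: 0.0853
finger_force: 0.0
```

carry_out([
  [[0, 0, 0, 0], [0, 0, 0, 0], [0, 0, 0, 0]],
])

```text
clock: 2.7
position: [0.4591, -0.2185, 0.204]
tool_rot: [3.141, 0.0, -0.0]
force: [0.2, -0.8, 0.4]
grip_width: 0.0853
finger_force: 0.0
```

carry_out([
  [[0, 0, -0.6, 0], [0, 0, -0.6, 0], [0, 0, -0.6, 0], [0, 0, -0.6, 0], [0, 0, -0.6, 0], [0, 0, -0.6, 0], [0, 0, -0.6, 0], [0, 0, -0.6, 0], [0, 0, -0.6, 0], [0, 0, -0.6, 0], [0, 0, -0.6, 0], [0, 0, -0.6, 0]],
])

```text
clock: 3.7
position: [0.4583, -0.222, 0.6542]
tool_rot: [3.141, -0.006, -0.006]
force: [0.6, -0.7, -1.1]
grip_width: 0.0856
finger_force: 0.0
```

```bash
python3 -c "
from h import *
s=bot.observe();print(s['qpos'],s['position'],s['tool_rot'],s['clock'])"
```

```text
[ 0.2103  0.2054  0.1768  1.0243 -0.0402  1.9088 -1.2067] [ 0.4583 -0.222   0.6542] [ 3.1413 -0.0062 -0.0058] 3.7
```

carry_out([
  [[0, 0, -0.15, 0], [0, 0, -0.15, 0], [0, 0, -0.15, 0], [0, 0, -0.15, 0], [0, 0, -0.15, 0], [0, 0, -0.15, 0]],
])

```text
clock: 4.2
position: [0.4454, -0.2142, 0.6853]
tool_rot: [3.123, -0.045, -0.003]
force: [-0.2, 0.5, 0.4]
grip_width: 0.0855
finger_force: 0.0
```

```bash
python3 -c "
from h import *
s=bot.observe();print(s['qpos'],s['position'],s['tool_rot'],s['clock'])"
```

```text
[-0.097   0.1835  0.5844  1.0047 -0.112   1.9324 -1.1393] [ 0.4454 -0.2142  0.6853] [ 3.1229 -0.0451 -0.0029] 4.2
```

carry_out([
  [[0, 0, -0.3, 0], [0, 0, -0.3, 0], [0, 0, -0.3, 0], [0, 0, -0.3, 0], [0, 0, -0.3, 0], [0, 0, -0.3, 0]],
])

```text
clock: 4.7
position: [0.4234, -0.2038, 0.7088]
tool_rot: [3.103, -0.088, -0.002]
force: [-0.6, -0.5, 0.0]
grip_width: 0.0858
finger_force: 0.0
```

carry_out([
  [[0, 0, 0.2, 0], [0, 0, 0.2, 0], [0, 0, 0.2, 0], [0, 0, 0.2, 0], [0, 0, 0.2, 0], [0, 0, 0.2, 0]],
])

```text
clock: 5.2
position: [0.4398, -0.2105, 0.5049]
tool_rot: [3.104, -0.081, -0.001]
force: [-0.5, 0.3, 0.2]
grip_width: 0.0854
finger_force: 0.0
```

```bash
python3 -c "
from h import *
s=bot.observe();print(s['qpos'],s['position'],s['tool_rot'],s['clock'])"
```

```text
[-0.379   0.0576  0.7544  1.5744 -0.0344  1.4359 -1.1975] [ 0.4398 -0.2105  0.5049] [ 3.1042 -0.0813 -0.0011] 5.2
```

The tool tilts outward at the q6 limit, and the tilt stays afterwards. That gives a method: hold a constant 12.5° tilt in the nest's azimuth, pick each part upright, then twist 180° about the tool z. The part then leans 25° toward the robot, as the pocket does.

```bash
cat >> h.py <<'E'
AZ=0.325
def st():
    s=bot.observe();M=R.from_euler('xyz',s['tool_rot']).as_matrix();z=M[:,2]
    print('t',round(s['clock'],2),'q',s['qpos'],'p',s['position'],'z',z,'tilt',np.degrees(np.arccos(-z[2])),'az',np.degrees(np.arctan2(z[1],z[0])),'y',M[:,1],'w',s['grip_width'])
    return s,M
def rel(p,s=None):
    s,M=st(); print('shift mm',np.round(M.T@(np.array(p)-s['position'])*1000,1))
E
python3 -c "
from h import *
rel([.36,.31,.62])"
```

```text
t 5.2 q [-0.379   0.0576  0.7544  1.5744 -0.0344  1.4359 -1.1975] p [ 0.4398 -0.2105  0.5049] z [ 0.0811 -0.0375 -0.996 ] tilt 5.125531064140945 az -24.800930563675884 y [-0.0041 -0.9993  0.0373] w 0.08538022163404953
shift mm [ -70.8 -515.5 -140.6]
```

carry_out([
  [[-0.03, -0.26, -0.06, 0], [-0.07, -0.515, -0.14, 0], [-0.07, -0.515, -0.14, 0], [-0.07, -0.515, -0.14, 0], [-0.07, -0.515, -0.14, 0], [-0.07, -0.515, -0.14, 0], [-0.07, -0.515, -0.14, 0], [-0.07, -0.515, -0.14, 0], [-0.07, -0.515, -0.14, 0], [-0.07, -0.515, -0.14, 0], [-0.07, -0.515, -0.14, 0], [-0.07, -0.515, -0.14, 0]],
])

```text
clock: 6.2
position: [0.3668, 0.2732, 0.6175]
tool_rot: [3.104, -0.09, -0.002]
force: [1.4, -0.8, 0.6]
grip_width: 0.0853
finger_force: 0.0
```

carry_out([
  [[0, 0, -0.4, 0], [0, 0, -0.4, 0], [0, 0, -0.4, 0], [0, 0, -0.4, 0], [0, 0, -0.4, 0], [0, 0, -0.4, 0], [0, 0, -0.4, 0], [0, 0, -0.4, 0]],
])

```text
clock: 6.87
position: [0.3738, 0.2746, 0.6889]
tool_rot: [3.107, -0.089, -0.004]
force: [-0.0, 0.5, -0.0]
grip_width: 0.0852
finger_force: 0.0
```

```bash
python3 -c "
from h import *
st()"
```

```text
t 6.87 q [-1.6385  0.158   1.0571  1.0812 -0.0629  1.927  -2.1904] p [0.3738 0.2746 0.6889] z [ 0.0887 -0.035  -0.9954] tilt 5.473579948092458 az -21.536322263578622 y [-0.007  -0.9994  0.0345] w 0.08518830372287295
```

carry_out([
  [[-0.04, -0.05, 0, -10], [-0.04, -0.05, 0, -18.6], [-0.04, -0.05, -0.4, -18.6], [-0.04, -0.05, -0.4, -18.6], [-0.04, -0.05, -0.4, -18.6], [-0.04, -0.05, -0.4, -18.6], [-0.04, -0.05, -0.4, -18.6], [-0.04, -0.05, -0.4, -18.6], [-0.04, -0.05, -0.4, -18.6], [-0.04, -0.05, -0.4, -18.6], [-0.04, -0.05, -0.4, -18.6], [-0.04, -0.05, -0.4, -18.6]],
])

```text
clock: 7.87
position: [0.3382, 0.3223, 0.7283]
tool_rot: [-3.141, -0.156, 0.306]
force: [-2.7, 3.3, 0.2]
grip_width: 0.0852
finger_force: 0.0
```

```bash
python3 -c "
from h import *
st()"
```

```text
t 7.87 q [-1.7938  0.132   1.071   1.0015 -0.0556  1.9335 -2.0225] p [0.3382 0.3223 0.7283] z [ 0.1476  0.0474 -0.9879] tilt 8.919630908309617 az 17.79907279921501 y [ 0.3018 -0.9534 -0.0006] w 0.08515189275029335
```

carry_out([
  [[0.04, 0.175, 0, -1], [0.04, 0.175, 0, -1], [0.04, 0.175, 0, -1], [0.04, 0.175, 0, -1], [0.04, 0.175, 0, -1], [0.04, 0.175, -0.4, -1], [0.04, 0.175, -0.4, -1], [0.04, 0.175, -0.4, -1], [0.04, 0.175, -0.4, -1], [0.04, 0.175, -0.4, -1], [0.04, 0.175, -0.4, -1], [0.04, 0.175, -0.4, -1]],
])

```text
clock: 8.87
position: [0.4218, 0.1663, 0.7551]
tool_rot: [3.138, -0.205, 0.338]
force: [-0.4, -0.0, 0.0]
grip_width: 0.0852
finger_force: 0.0
```

```bash
python3 -c "
from h import *
st()"
```

```text
t 8.87 q [-1.3082  0.0418  0.8508  0.9775 -0.0033  1.9335 -1.6957] p [0.4218 0.1663 0.7551] z [ 0.1931  0.0643 -0.9791] tilt 11.74086965013722 az 18.40865965787792 y [ 0.3309 -0.9437  0.0033] w 0.08522656345950179
```

carry_out([
  [[0, 0, -0.4, 0.7], [0, 0, -0.4, 0.7], [0, 0, 0, 0.7], [0, 0, 0, 0.7]],
])

```text
clock: 9.2
position: [0.4218, 0.1657, 0.7529]
tool_rot: [3.14, -0.198, 0.324]
force: [0.7, 1.2, 0.5]
grip_width: 0.0856
finger_force: 0.0
```

```bash
python3 -c "
from h import *
s,M=st()
# target hover: beside nest on robot side, tilted
rel([.47,.14,.26])"
```

```text
t 9.2 q [-1.4982  0.0537  1.0834  0.9854 -0.0285  1.9335 -1.6803] p [0.4218 0.1657 0.7529] z [ 0.1874  0.0609 -0.9804] tilt 11.363260273263382 az 17.99357017963924 y [ 0.3176 -0.9482  0.0018] w 0.08563602076553038
t 9.2 q [-1.4982  0.0537  1.0834  0.9854 -0.0285  1.9335 -1.6803] p [0.4218 0.1657 0.7529] z [ 0.1874  0.0609 -0.9804] tilt 11.363260273263382 az 17.99357017963924 y [ 0.3176 -0.9482  0.0018] w 0.08563602076553038
shift mm [-60.4  38.8 490.7]
```

carry_out([
  [[0, 0, -0.4, 0], [0, 0, -0.4, 0], [0, 0, -0.4, 0], [0, 0, -0.4, 0]],
])

```text
clock: 9.53
position: [0.4136, 0.1801, 0.7684]
tool_rot: [-3.137, -0.237, 0.321]
force: [-0.1, -1.1, 0.3]
grip_width: 0.0853
finger_force: 0.0
```

```bash
python3 -c "
from h import *
rel([.46,.14,.28])"
```

```text
t 9.53 q [-1.6004  0.0252  1.0941  0.9625  0.018   1.9335 -1.75  ] p [0.4136 0.1801 0.7684] z [ 0.2214  0.0786 -0.972 ] tilt 13.58942705713909 az 19.553983692418754 y [ 0.3164 -0.9486 -0.0047] w 0.08534409700811038
shift mm [-84.2  55.  481.8]
```

carry_out([
  [[-0.08, 0.055, 0.48, 0], [-0.08, 0.055, 0.48, 0], [-0.08, 0.055, 0.48, 0], [-0.08, 0.055, 0.48, 0], [-0.08, 0.055, 0.48, 0], [-0.08, 0.055, 0.48, 0], [-0.08, 0.055, 0.48, 0], [-0.08, 0.055, 0.48, 0], [-0.08, 0.055, 0.48, 0], [-0.08, 0.055, 0.48, 0], [-0.08, 0.055, 0.48, 0], [-0.08, 0.055, 0.48, 0]],
])

```text
clock: 10.53
position: [0.4575, 0.1413, 0.3276]
tool_rot: [3.141, -0.245, 0.318]
force: [1.3, -2.0, 1.3]
grip_width: 0.085
finger_force: 0.0
```

```bash
python3 -c "
from h import *
st()
p=bot.grab_frame('wrist');save(p,'w1');print(p['K'],p['pose'])
for n in ['pocket','seat_case','seat_spacer','seat_lid','nest']:
    q=bot.spot_point(p,n);print(n,[(np.round(a['position']),round(a['conf'],2)) for a in q])
"
```

```text
t 10.53 q [-2.0383 -0.2786  1.4047  2.0615  0.4349  0.9284 -2.0894] p [0.4575 0.1413 0.3276] z [ 0.2302  0.0753 -0.9702] tilt 14.015389277347472 az 18.124590358222694 y [ 0.3121 -0.95    0.0003] w 0.08503873102930305
[[371.6483   0.     324.146 ]
 [  0.     371.6483 236.9936]
 [  0.       0.       1.    ]] [[ 0.312  -0.9488 -0.0497  0.4925]
 [-0.9501 -0.3115 -0.0171  0.1544]
 [ 0.0007  0.0526 -0.9986  0.485 ]
 [ 0.      0.      0.      1.    ]]
pocket [(array([326., 144.]), 0.71), (array([410., 301.]), 0.59)]
seat_case [(array([331., 148.]), 0.62)]
seat_spacer [(array([329., 153.]), 0.68), (array([332., 155.]), 0.22)]
seat_lid [(array([332., 156.]), 0.6)]
nest [(array([330., 154.]), 0.7), (array([331., 155.]), 0.4)]
```

View pics/w1.png

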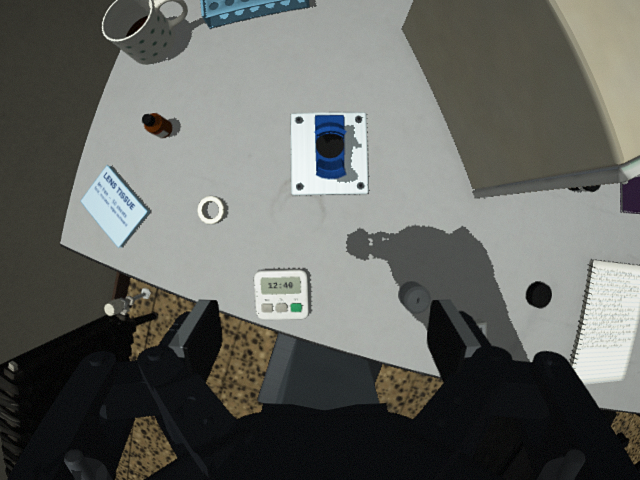

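The wrist view shows the nest plate at (330,153), with the blue pocket opening near (331,147). The spacer is at (210,210), the lid at (415,297) and the canister at (538,295). The path along the front is clear.

```bash
cat > c.py <<'E'
from h import *
p=bot.grab_frame('wrist')
im=p['pixels'].astype(int);g=im.mean(2)
def circ(x,y,h,f,z,nm):
    w=f(im[y-h:y+h,x-h:x+h]);n,l,s,c=cv2.connectedComponentsWithStats(w.astype(np.uint8));k=1+s[1:,4].argmax()
    q=(np.argwhere(l==k)[:,::-1]+[x-h,y-h])
    W=np.array([atz(p,a,z,True)[:2] for a in q],np.float32)*1000
    print(nm,q.mean(0),'minEnc mm',cv2.minEnclosingCircle(W),'rect',cv2.minAreaRect(W))
circ(538,295,22,lambda a:a.max(2)<70,.018,'case')
circ(210,210,22,lambda a:a.min(2)>185,.012,'spacer')
circ(330,153,48,lambda a:a.min(2)>190,.008,'plate')
for n,z in [('case_mid',.01),('spacer_mid',.007),('lid_mid',.0215)]:
    for a in bot.spot_point(p,n)[:2]: print(n,np.round(a['position']),round(a['conf'],2),atz(p,a['position'],z,True))
for i,n in [(0,(326,144)),(10,(331,148)),(27,(329,153)),(55.5,(332,156))]:
    print(i,atz(p,n,.06+i*.906e-3,True))
E
python3 c.py; python3 -c "
from h import *
rel([.455,-.17,.12])"
```

```text
case [540.4156 294.1252] minEnc mm ((487.7477111816406, -174.18258666992188), 23.873430252075195) rect ((486.9258117675781, -174.40740966796875), (46.96950149536133, 35.70503616333008), 81.75238800048828)
spacer [212.571  208.1518] minEnc mm ((456.166015625, 300.6111145019531), 18.241201400756836) rect ((456.2239074707031, 300.71630859375), (35.88584899902344, 34.34730911254883), 64.37117004394531)
plate [326.9212 156.3339] minEnc mm ((574.7479858398438, 174.9971466064453), 71.68025970458984) rect ((575.2045288085938, 175.2759246826172), (108.27196502685547, 97.29814147949219), 19.263263702392578)
case_mid [539. 293.] 0.95 [ 0.4884 -0.1763  0.01  ]
case_mid [284. 289.] 0.22 [0.3854 0.1774 0.01  ]
spacer_mid [214. 211.] 0.56 [0.4526 0.2991 0.007 ]
spacer_mid [333. 152.] 0.41 [0.5749 0.1732 0.007 ]
lid_mid [417. 299.] 0.64 [0.429  0.0093 0.0215]
lid_mid [541. 294.] 0.36 [ 0.4877 -0.1716  0.0215]
0 [0.572  0.1814 0.06  ]
10 [0.5677 0.174  0.0691]
27 [0.5589 0.1736 0.0845]
55.5 [0.5526 0.1685 0.1103]
t 11.03 q [-2.0338 -0.2799  1.4016  2.0633  0.4292  0.9278 -2.0845] p [0.456  0.1414 0.327 ] z [ 0.2262  0.0791 -0.9709] tilt 13.86566897917053 az 19.27783920471023 y [ 0.3136 -0.9495 -0.0043] w 0.08552676780275188
shift mm [-145.   296.3  176.1]
```

```bash
python3 -c "
from h import *
rel([.461,-.187,.139])"
```

```text
t 11.03 q [-2.0338 -0.2799  1.4016  2.0633  0.4292  0.9278 -2.0845] p [0.456  0.1414 0.327 ] z [ 0.2262  0.0791 -0.9709] tilt 13.86566897917053 az 19.27783920471023 y [ 0.3136 -0.9495 -0.0043] w 0.08552676780275188
shift mm [-140.1  314.2  157.7]
```

carry_out([
  [[-0.01, 0.05, 0, 0], [-0.05, 0.15, 0.05, 0], [-0.14, 0.314, 0.157, 0], [-0.14, 0.314, 0.157, 0], [-0.14, 0.314, 0.157, 0], [-0.14, 0.314, 0.157, 0], [-0.14, 0.314, 0.157, 0], [-0.14, 0.314, 0.157, 0], [-0.14, 0.314, 0.157, 0], [-0.14, 0.314, 0.157, 0], [-0.14, 0.314, 0.157, 0], [-0.14, 0.314, 0.157, 0]],
])

```text
clock: 12.03
position: [0.3778, -0.133, 0.2358]
tool_rot: [3.128, -0.252, 0.318]
force: [0.6, 0.6, -0.2]
grip_width: 0.0855
finger_force: 0.0
```

```bash
sed 's/^circ.*//; s/^for i,n.*//; s/^    print(i.*//' c.py > d.py; echo "save(p,'w2')
st()" >> d.py; python3 d.py
```

```text
case_mid [397. 169.] 0.79 [ 0.4878 -0.1793  0.01  ]
case_mid [142.  30.] 0.61 [0.5686 0.1628 0.01  ]
spacer_mid [36. 99.] 0.85 [0.4539 0.2999 0.007 ]
spacer_mid [116.   7.] 0.21 [0.5992 0.2257 0.007 ]
lid_mid [203. 166.] 0.95 [0.4286 0.0138 0.0215]
t 12.23 q [-1.2899 -0.3035  1.4217  2.3253  0.3273  0.6509 -1.3325] p [ 0.3784 -0.1318  0.2359] z [ 0.2413  0.0661 -0.9682] tilt 14.490938680060841 az 15.319806998551385 y [ 0.3115 -0.9501  0.0128] w 0.08558975689112043
```

View pics/w2.png

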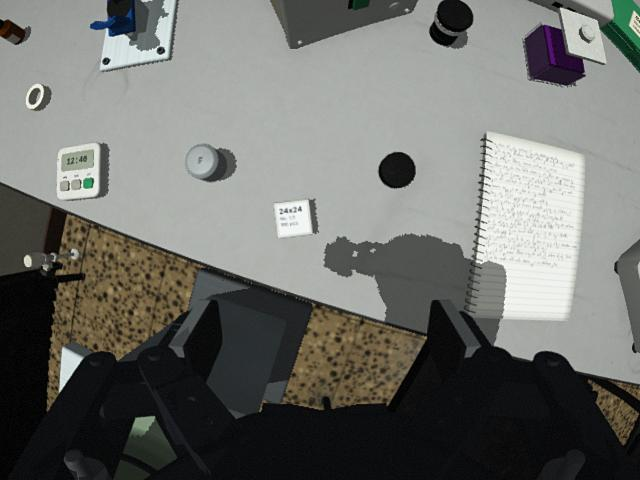

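Canister at (397,169) and lid at (203,166). Both are clear. Joints q2 and q3 sit at their limits, so I'll move outward.

```bash
python3 -c "
from h import *
rel([.49,-.21,.22])"
```

```text
t 12.23 q [-1.2899 -0.3035  1.4217  2.3253  0.3273  0.6509 -1.3325] p [ 0.3784 -0.1318  0.2359] z [ 0.2413  0.0661 -0.9682] tilt 14.490938680060841 az 15.319806998551385 y [ 0.3115 -0.9501  0.0128] w 0.08558975689112043
shift mm [ 74.7 108.8  37.2]
```

carry_out([
  [[0.075, 0.11, 0.037, 0], [0.075, 0.11, 0.037, 0], [0.075, 0.11, 0.037, 0], [0.075, 0.11, 0.037, 0], [0.075, 0.11, 0.037, 0], [0.075, 0.11, 0.037, 0]],
])

```text
clock: 12.73
position: [0.4118, -0.1662, 0.2827]
tool_rot: [3.108, -0.266, 0.321]
force: [-0.3, 0.9, -1.1]
grip_width: 0.0855
finger_force: 0.0
```

```bash
python3 -c "
from h import *
rel([.461,-.187,.139])"
```

```text
t 12.73 q [-1.2569 -0.3038  1.422   2.1841  0.289   0.769  -1.2431] p [ 0.4118 -0.1662  0.2827] z [ 0.2595  0.051  -0.9644] tilt 15.3364280272013 az 11.107067109274828 y [ 0.3068 -0.9512  0.0323] w 0.08549027861118981
shift mm [  1.   30.2 150.3]
```

```bash
cat > fk.py <<'E'
import numpy as np, itertools
from scipy.spatial.transform import Rotation as R
from scipy.optimize import least_squares
D=[([1.2638,.522,-.0363,1.6,.0212,1.0211,-.1128],[.1465,-.6072,.2307],[-3.1405,.0001,.2367]),
([.2103,.2054,.1768,1.0243,-.0402,1.9088,-1.2067],[.4583,-.222,.6542],[3.1413,-.0062,-.0058]),
([-.097,.1835,.5844,1.0047,-.112,1.9324,-1.1393],[.4454,-.2142,.6853],[3.1229,-.0451,-.0029]),
([-.379,.0576,.7544,1.5744,-.0344,1.4359,-1.1975],[.4398,-.2105,.5049],[3.1042,-.0813,-.0011]),
([-1.6385,.158,1.0571,1.0812,-.0629,1.927,-2.1904],[.3738,.2746,.6889],[3.107,-.089,-.004]),
([-1.3082,.0418,.8508,.9775,-.0033,1.9335,-1.6957],[.4218,.1663,.7551],[3.138,-.205,.338]),
([-1.2569,-.3038,1.422,2.1841,.289,.769,-1.2431],[.4118,-.1662,.2827],[3.108,-.266,.321])]
Y=lambda a:R.from_euler('y',a);Z=lambda a:R.from_euler('z',a)
def fk(q,P):
    s=np.sign(P[8:15]);h,a,b,L,c,o2,o4,_=P[:8] if len(P)>=8 else P
    r=Z(s[0]*q[0])*Y(s[1]*q[1]);p=np.array([0,0,h])+r.apply([0,0,a])
    r=r*Z(s[2]*q[2])*Y(s[3]*q[3]);p=p+r.apply([0,0,b])
    r=r*Z(s[4]*q[4])*Y(s[5]*q[5]);p=p+r.apply([o2,0,L]);r=r*Z(s[6]*q[6]+c)
    return p,r
if __name__=='__main__':
    best=None
    for s5,s7 in itertools.product([1,-1],[1,-1]):
      for c0 in (1.57,-1.57):
        S=[-1,1,-1,1,s5,1,s7]
        def f(x):
            e=[]
            for q,p,o in D:
                pp,rr=fk(q,np.r_[x,S]);e+=list(pp-p)+list((rr.inv()*R.from_euler('xyz',o)).as_rotvec())
            return np.array(e)
        g=least_squares(f,[.3,.525,.4267,.3,c0,0,0,0])
        if best is None or g.cost<best[0]: best=(g.cost,np.r_[g.x,S],f(g.x))
    np.set_printoptions(precision=4,suppress=True)
    print(best[0],best[1]);print(best[2].reshape(-1,6)); np.save('P.npy',best[1])
E
python3 fk.py
```

```text
0.009846469126008789 [ 0.3991  0.5203  0.4299  0.3986  1.5708  0.0034  0.      0.     -1.
  1.     -1.      1.     -1.      1.     -1.    ]
[[ 0.056   0.0194 -0.0041 -0.     -0.      0.0001]
 [ 0.022   0.0544  0.0007  0.     -0.0001  0.    ]
 [ 0.0213  0.051  -0.0014  0.      0.0001 -0.    ]
 [ 0.0165  0.0501 -0.0032 -0.     -0.      0.    ]
 [-0.0318  0.0289 -0.0026  0.     -0.      0.0001]
 [-0.0199  0.0457  0.0033 -0.0002  0.0001 -0.    ]
 [ 0.0091  0.0489  0.0072 -0.0001  0.0004 -0.0001]]
```

```bash
cat > fk2.py <<'E'
from fk import *
S=[-1,1,-1,1,-1,1,-1]
def fk(q,x):
    h,a,b,L,d1,d2,d3,e2,e3=x
    r=Z(-q[0])*Y(q[1]);p=np.array([0,0,h])+r.apply([0,d1,a])
    r=r*Z(-q[2])*Y(q[3]);p=p+r.apply([e2,d2,b])
    r=r*Z(-q[4])*Y(q[5]);p=p+r.apply([e3,d3,L]);r=r*Z(-q[6]+np.pi/2)
    return p,r
def f(x): return np.array([v for q,p,o in D for v in fk(q,x)[0]-p])
g=least_squares(f,[.3,.525,.4267,.3,0,0,0,0,0]);X=g.x
lo=np.array([-2.91,-.3,-1.5,.17,-1.26,.16,-2.52]);hi=np.array([2.91,2.13,1.42,2.43,4.41,1.93,2.52])
def jac(q):
    p0,r0=fk(q,X);J=np.zeros((6,7))
    for i in range(7):
        d=np.array(q,float);d[i]+=1e-5;p,r=fk(d,X);J[:3,i]=(p-p0)/1e-5;J[3:,i]=(r*r0.inv()).as_rotvec()/1e-5
    return J
if __name__=='__main__':
    np.set_printoptions(precision=4,suppress=True);print(X,np.abs(g.fun).max())
    q=np.array([-1.2569,-.3038,1.422,2.1841,.289,.769,-1.2431]);J=jac(q)
    n=np.linalg.svd(J)[2][-1];print('null',n)
    print('elbow/desired: dq for world unit moves (per 0.1 m), min norm');Ji=np.linalg.pinv(J)
    for i in range(6): print(i,Ji[:,i]*.1)
E
python3 fk2.py
```

```text
[ 0.3204  0.5297  0.4207  0.3279 -0.0213 -0.0374 -0.0005  0.      0.    ] 7.336349074238413e-05
null [ 0.0484  0.3809  0.2674 -0.0003 -0.587  -0.1754  0.6369]
elbow/desired: dq for world unit moves (per 0.1 m), min norm
0 [-0.6301 -0.0205  0.5541 -0.1734  0.0809  0.0093 -0.0955]
1 [ 0.0621  0.133  -0.2249  0.0971 -0.1185 -0.0778 -0.1205]
2 [ 0.4054  0.0372 -0.4507 -0.1495 -0.1387  0.2589  0.0796]
3 [-0.0326 -0.0916  0.0442 -0.0283 -0.0237  0.0434  0.0288]
4 [-0.1637  0.0056  0.1432 -0.0676  0.0026  0.1207 -0.0154]
5 [-0.0206 -0.0495  0.0018 -0.0112  0.0325  0.0296  0.0686]
```

```bash
cat > sim.py <<'E'
from fk2 import *
vm=np.array([1.89,1.89,2.39,2.39,3.01,3.01,3.01])*.7/12
def row(q,pt,rt,w=.5,lam=1e-2):
    def fun(x):
        p,r=fk(x,X);return np.r_[pt-p,w*(rt*r.inv()).as_rotvec(),lam*(x-q)]
    l=np.maximum(lo,q-vm);u=np.minimum(hi,q+vm);u=np.maximum(u,l+1e-6)
    return least_squares(fun,np.clip(q,l+1e-7,u-1e-7),bounds=(l,u),max_nfev=30).x
def call(q,rows,w=.5,lam=1e-2):
    p0,r0=fk(q,X);p,r=p0,r0
    for a in rows:
        T=p0+r0.apply(a[:3]);d=T-p;n=np.linalg.norm(d);d=d*min(1,.0417/max(n,1e-9))
        rt=r0*Z(np.radians(a[3]));dr=(rt*r.inv()).as_rotvec();m=np.linalg.norm(dr);dr=dr*min(1,.125/max(m,1e-9))
        q=row(q,p+d,R.from_rotvec(dr)*r,w,lam);p,r=fk(q,X)
    return q
def show(q):
    p,r=fk(q,X);z=r.as_matrix()[:,2];print(q,p,'z',z,'tilt',round(np.degrees(np.arccos(-z[2])),2))
if __name__=='__main__':
    np.set_printoptions(precision=3,suppress=True)
    for w,lam in [(.5,.01),(1.5,.01),(.5,.1)]:
        print('--',w,lam)
        show(call(np.array(D[3][0]),[[-.03,-.26,-.06,0]]+[[-.07,-.515,-.14,0]]*11,w,lam));print('   real',D[4][0],'(after +8 rows up) z .0887 -.035')
        show(call(np.array(D[1][0]),[[0,0,-.15,0]]*6,w,lam));print('   real',D[2][0],D[2][1],'z .045 -.018')
        show(call(np.array([-1.2899,-.3035,1.4217,2.3253,.3273,.6509,-1.3325]),[[.075,.11,.037,0]]*6,w,lam));print('   real',D[6][0],D[6][1],'z .26 .051')
E
time python3 sim.py
```

```text
-- 0.5 0.01
[-0.896  0.051  0.07   1.309  0.083  1.754 -2.383] [0.367 0.272 0.611] z [ 0.081 -0.037 -0.996] tilt 5.13
   real [-1.6385, 0.158, 1.0571, 1.0812, -0.0629, 1.927, -2.1904] (after +8 rows up) z .0887 -.035
[-0.123  0.172  0.614  0.992 -0.111  1.93  -1.14 ] [ 0.443 -0.215  0.696] z [ 0.07  -0.03  -0.997] tilt 4.36
   real [-0.097, 0.1835, 0.5844, 1.0047, -0.112, 1.9324, -1.1393] [0.4454, -0.2142, 0.6853] z .045 -.018
[-1.254 -0.3    1.42   2.191  0.297  0.752 -1.251] [ 0.413 -0.167  0.281] z [ 0.269  0.043 -0.962] tilt 15.8
   real [-1.2569, -0.3038, 1.422, 2.1841, 0.289, 0.769, -1.2431] [0.4118, -0.1662, 0.2827] z .26 .051
-- 1.5 0.01
[-0.896  0.051  0.07   1.309  0.083  1.754 -2.383] [0.367 0.272 0.611] z [ 0.081 -0.037 -0.996] tilt 5.13
   real [-1.6385, 0.158, 1.0571, 1.0812, -0.0629, 1.927, -2.1904] (after +8 rows up) z .0887 -.035
[-0.097  0.182  0.582  1.044 -0.109  1.93  -1.139] [ 0.439 -0.213  0.67 ] z [ 0.013 -0.004 -1.   ] tilt 0.79
   real [-0.097, 0.1835, 0.5844, 1.0047, -0.112, 1.9324, -1.1393] [0.4454, -0.2142, 0.6853] z .045 -.018
[-1.251 -0.3    1.42   2.17
[... 167 characters left out ...]
.2827] z .26 .051
-- 0.5 0.1
[-0.872  0.01   0.138  1.38   0.079  1.714 -2.291] [0.379 0.228 0.599] z [ 0.081 -0.034 -0.996] tilt 5.04
   real [-1.6385, 0.158, 1.0571, 1.0812, -0.0629, 1.927, -2.1904] (after +8 rows up) z .0887 -.035
[ 0.153  0.159  0.238  0.981 -0.043  1.93  -1.206] [ 0.444 -0.216  0.695] z [ 0.071 -0.026 -0.997] tilt 4.36
   real [-0.097, 0.1835, 0.5844, 1.0047, -0.112, 1.9324, -1.1393] [0.4454, -0.2142, 0.6853] z .045 -.018
[-1.257 -0.3    1.42   2.195  0.3    0.748 -1.256] [ 0.413 -0.166  0.28 ] z [ 0.269  0.042 -0.962] tilt 15.82
   real [-1.2569, -0.3038, 1.422, 2.1841, 0.289, 0.769, -1.2431] [0.4118, -0.1662, 0.2827] z .26 .051
real	0m0.812s
user	0m1.311s
sys	0m0.052s
```

```bash
nproc
cat > plan.py <<'E'
from sim import *
import multiprocessing as mp, time
q0=np.array([-1.2569,-.3038,1.422,2.1841,.289,.769,-1.2431]);q0=np.clip(q0,lo,hi)
W=.8;zt=np.array([.2047,.0691])
def run(x,tr=False):
    q=q0;pen=0
    for a in x.reshape(-1,4):
        q=call(q,[list(a)]*8,W)
        p,r=fk(q,X);pen+=10*max(0,.3-p[2])+10*max(0,abs(p[1])-.45)+10*max(0,.25-p[0])+10*max(0,p[0]-.75)
        if tr: show(q)
    z=r.as_matrix()[:2,2]
    c=pen+30*np.linalg.norm(z-zt)+1.5*max(0,abs(q[2])-.25)+1.5*max(0,.15-q[1])+3*max(0,.25-p[2])+3*max(0,p[2]-.6)+max(0,abs(q[6]+.9)-.7)
    return c
def work(seed):
    rng=np.random.default_rng(seed);t=time.time();N=5;sc=np.tile([.25,.3,.25,40],N)
    best=None
    while time.time()-t<25:
        x=rng.normal(size=4*N)*sc;x[2]=-abs(x[2]);c=run(x)
        if best is None or c<best[0]: best=(c,x)
    sig=.4
    while time.time()-t<200:
        m=rng.random(4*N)<.3;x=best[1]+rng.normal(size=4*N)*sc*sig*m*rng.choice([1,.3,.1]);c=run(x)
        if c<best[0]: best=(c,x)
    return best
if __name__=='__main__':
    np.set_printoptions(precision=3,suppress=True)
    with mp.Pool() as P: B=sorted(P.map(work,range(mp.cpu_count())),key=lambda b:b[0])
    for b in B[:2]:
        print(b[0]);print(b[1].reshape(-1,4));run(b[1],True)
E
OMP_NUM_THREADS=1 python3 plan.py
```

```text
4
0.002369851162653329
[[ -0.527   0.087  -0.355 -39.15 ]
 [  0.161  -0.093  -0.151 -26.824]
 [  0.11   -0.037   0.063  42.239]
 [ -0.137  -0.41   -0.394  49.404]
 [  0.215   0.333   0.011 -11.754]]
[-0.375 -0.3    1.03   2.16   0.071  0.965  0.054] [ 0.258 -0.28   0.33 ] z [ 0.255  0.051 -0.966] tilt 15.07
[ 0.488 -0.3   -0.011  1.963 -0.176  1.292  0.412] [ 0.285 -0.152  0.47 ] z [ 0.241  0.061 -0.969] tilt 14.41
[ 0.41  -0.3   -0.26   2.131 -0.199  1.095 -0.607] [ 0.314 -0.046  0.399] z [ 0.223  0.067 -0.972] tilt 13.5
[ 0.209 -0.3   -0.232  1.813 -0.135  1.413 -1.708] [0.33  0.003 0.53 ] z [ 0.205  0.069 -0.976] tilt 12.47
[ 0.356  0.178  0.24   1.382 -0.216  1.454 -0.891] [ 0.476 -0.296  0.53 ] z [ 0.205  0.069 -0.976] tilt 12.47
0.12933276965493304
[[ -0.175  -0.291  -0.34   10.646]
 [ -0.097   0.01   -0.166  20.481]
 [ -0.293  -0.152  -0.124 -54.131]
 [  0.16    0.744   0.095 -34.444]
 [ -0.468  -0.462   0.056  69.276]]
[-0.375 -0.3    0.323  2.156  0.069  1.02  -1.52 ] [ 0.346 -0.061  0.382] z [ 0.247  0.048 -0.968] tilt 14.56
[ 0.507 -0.3   -0.104  1.869 -0.178  1.381 -1.372] [ 0.3   -0.125  0.509] z [ 0.231  0.058 -0.971] tilt 13.74
[ 0.552 -0.3   -0.224  1.677 -0.198  1.578 -0.534] [ 0.303 -0.082  0.587] z [ 0.209  0.067 -0.976] tilt 12.66
[ 0.519  0.334 -0.139  1.025 -0.097  1.616  0.133] [ 0.574 -0.277  0.589] z [ 0.209  0.067 -0.976] tilt 12.66
[ 0.874  0.188  0.146  1.46  -0.244  1.445 -0.204] [ 0.303 -0.445  0.49 ] z [ 0.209  0.067 -0.976] tilt 12.66
```

The simulator reproduces the arm, and it gives a plan that brings the elbow back and sets the tilt to 12.5°. I'll carry it out.

carry_out([
  [[-0.527, 0.087, -0.355, -39], [-0.527, 0.087, -0.355, -39], [-0.527, 0.087, -0.355, -39], [-0.527, 0.087, -0.355, -39], [-0.527, 0.087, -0.355, -39], [-0.527, 0.087, -0.355, -39], [-0.527, 0.087, -0.355, -39], [-0.527, 0.087, -0.355, -39]],
])

```text
clock: 13.4
position: [0.2872, -0.2308, 0.3299]
tool_rot: [3.0, -0.227, 0.765]
force: [-0.6, -0.4, 0.0]
grip_width: 0.0852
finger_force: 0.0
```

carry_out([
  [[0.161, -0.093, -0.151, -27], [0.161, -0.093, -0.151, -27], [0.161, -0.093, -0.151, -27], [0.161, -0.093, -0.151, -27], [0.161, -0.093, -0.151, -27], [0.161, -0.093, -0.151, -27], [0.161, -0.093, -0.151, -27], [0.161, -0.093, -0.151, -27]],
])

```text
clock: 14.07
position: [0.2952, -0.1373, 0.4344]
tool_rot: [2.916, -0.153, 1.168]
force: [-0.8, -0.3, 0.5]
grip_width: 0.0854
finger_force: 0.0
```

```bash
python3 -c "
from h import *
st()"
```

```text
t 14.07 q [ 0.5089 -0.3037 -0.0722  2.0562 -0.1936  1.1721  0.0737] p [ 0.2952 -0.1373  0.4344] z [ 0.2637  0.0489 -0.9634] tilt 15.556328746545688 az 10.512854407139246 y [ 0.8835 -0.4131  0.2208] w 0.08536104170608232
```

```bash
sed -i 's/^q0=np.array.*/q0=np.clip(np.array([.5089,-.3037,-.0722,2.0562,-.1936,1.1721,.0737]),lo,hi)/; s/N=5/N=4/; s/<25:/<15:/; s/<200:/<110:/' plan.py
python3 - <<'E'
s=open('plan.py').read()
i=s.index('    c=pen');j=s.index('    return c\n')
s=s[:i]+"""    y=r.as_matrix()[:2,1]
    c=pen+30*np.linalg.norm(z-zt)+1.5*max(0,abs(q[2])-.3)+1.5*max(0,.1-q[1])+4*max(0,np.linalg.norm(p-[.46,-.19,.32])-.08)+2*np.linalg.norm(y-[.319,-.948])
"""+s[j:]
open('plan.py','w').write(s)
E
OMP_NUM_THREADS=1 python3 plan.py
```

```text
0.41360221695290705
[[  0.108  -0.033  -0.054  78.719]
 [  0.002   0.899   0.058 -23.207]
 [  0.52    0.154  -0.202   6.023]
 [ -0.21   -0.145   0.318   7.787]]
[ 0.378 -0.3   -0.239  1.901 -0.186  1.34  -1.237] [ 0.324 -0.036  0.493] z [ 0.207  0.083 -0.975] tilt 12.85
[ 0.357  0.14   0.452  1.61  -0.277  1.327 -0.142] [ 0.387 -0.347  0.458] z [ 0.207  0.083 -0.975] tilt 12.85
[ 0.117  0.569  0.726  0.678 -0.595  1.849 -0.582] [ 0.646 -0.267  0.63 ] z [ 0.21   0.081 -0.974] tilt 13.03
[ 0.276  0.222  0.144  1.729 -0.222  1.041 -0.729] [ 0.516 -0.223  0.364] z [ 0.21   0.081 -0.974] tilt 13.03
1.2227642922057274
[[  0.093  -0.085   0.017  11.186]
 [  0.062   0.105   0.02  -25.763]
 [ -0.05    0.294   0.111  14.47 ]
 [ -0.572  -0.585  -0.09   47.212]]
[ 0.328 -0.3   -0.262  2.144 -0.171  1.052 -0.479] [ 0.324 -0.029  0.395] z [ 0.243  0.055 -0.968] tilt 14.42
[ 0.271 -0.053 -0.259  1.932 -0.084  1.017 -0.119] [ 0.447 -0.039  0.404] z [ 0.243  0.055 -0.968] tilt 14.42
[ 0.241  0.545 -0.18   1.256  0.016  1.108 -0.325] [ 0.748 -0.132  0.359] z [ 0.243  0.055 -0.968] tilt 14.42
[ 0.5    0.152  0.006  1.95  -0.222  0.862 -0.605] [ 0.438 -0.248  0.313] z [ 0.243  0.055 -0.968] tilt 14.42
```

carry_out([
  [[0.108, -0.033, -0.054, 79], [0.108, -0.033, -0.054, 79], [0.108, -0.033, -0.054, 79], [0.108, -0.033, -0.054, 79], [0.108, -0.033, -0.054, 79], [0.108, -0.033, -0.054, 79], [0.108, -0.033, -0.054, 79], [0.108, -0.033, -0.054, 79]],
])

```text
clock: 14.73
position: [0.3215, -0.0474, 0.475]
tool_rot: [3.046, -0.216, 0.801]
force: [0.5, 4.1, 0.0]
grip_width: 0.0855
finger_force: 0.0
```

```bash
cat > try.py <<'E'
import sys,json
from h import st,bot,np,R
import sim
s,M=st();q=np.clip(s['qpos'],sim.lo,sim.hi)
# args: list of world waypoints [x,y,z,n,(yaw flip 0/1)] ; prints tool-frame shift/twist and simulated result
for wp in json.loads(sys.argv[1]):
    p,r=sim.fk(q,sim.X);Mm=r.as_matrix();d=Mm.T@(np.array(wp[:3])-p)
    yl=np.cross([0,0,1.],Mm[:,2]);yl/=-np.linalg.norm(yl)   # level y, = (sin az,-cos az)
    yl=-yl if wp[4] else yl
    v=Mm.T@yl;tw=np.degrees(np.arctan2(-v[0],v[1]))
    if len(wp)>5: tw=tw+360 if tw<0 and wp[5]>0 else tw-360 if tw>0 and wp[5]<0 else tw
    print('shift',np.round(d,4),'twist',round(tw,1));q=sim.call(q,[[*d,tw]]*wp[3],.8);sim.show(q)
E
python3 try.py '[[0.43,-0.19,0.35,8,0],[0.463,-0.187,0.14,7,0],[0.493,-0.177,0.003,5,0]]'
```

```text
t 14.73 q [ 0.4734 -0.3035 -0.2704  1.9474 -0.2178  1.2943 -0.5339] p [ 0.3215 -0.0474  0.475 ] z [ 0.2171  0.0864 -0.9723] tilt 13.513700914071862 az 21.688760780758933 y [ 0.7005 -0.7075  0.0936] w 0.08546495728521848
shift [-0.0527  0.1652  0.1311] twist 23.0
[ 0.5899  0.0763 -0.1964  1.9351 -0.1811  0.9728 -0.6956] [ 0.43 -0.19  0.35] z [ 0.2141  0.0879 -0.9728] tilt 13.38
shift [-0.0178  0.0098  0.2116] twist 0.0
[ 0.5435  0.4091 -0.217   2.1331 -0.1675  0.4402 -0.6842] [ 0.463 -0.187  0.14 ] z [ 0.2141  0.0879 -0.9728] tilt 13.38
shift [-0.001   0.0021  0.1406] twist -0.0
[ 0.4191  0.7008 -0.1197  2.1297 -0.5042  0.16   -0.3548] [ 0.4939 -0.1777  0.0043] z [ 0.2127  0.0887 -0.9731] tilt 13.32
```

```bash
python3 try.py '[[0.43,-0.19,0.35,8,0],[0.463,-0.187,0.14,7,0],[0.493,-0.177,0.004,5,0],[0.44,-0.19,0.25,8,0],[0.45,0,0.3,8,1,-1],[0.51,0.155,0.30,14,1,-1],[0.56,0.174,0.07,8,1],[0.51,0.155,0.3,8,1],[0.42,0.29,0.15,8,1],[0.456,0.3,0.004,6,1],[0.42,0.29,0.25,8,1],[0.51,0.155,0.3,26,0,1],[0.55,0.174,0.09,8,0],[0.51,0.155,0.3,8,0],[0.4,0.0,0.2,8,0],[0.43,0.01,0.02,8,0],[0.4,0,0.3,8,0],[0.51,0.155,0.3,26,1,-1],[0.54,0.174,0.11,8,1]]' | grep -v shift
```

```text
t 14.73 q [ 0.4734 -0.3035 -0.2704  1.9474 -0.2178  1.2943 -0.5339] p [ 0.3215 -0.0474  0.475 ] z [ 0.2171  0.0864 -0.9723] tilt 13.513700914071862 az 21.688760780758933 y [ 0.7005 -0.7075  0.0936] w 0.08546495728521848
[ 0.5899  0.0763 -0.1964  1.9351 -0.1811  0.9728 -0.6956] [ 0.43 -0.19  0.35] z [ 0.2141  0.0879 -0.9728] tilt 13.38
[ 0.5435  0.4091 -0.217   2.1331 -0.1675  0.4402 -0.6842] [ 0.463 -0.187  0.14 ] z [ 0.2141  0.0879 -0.9728] tilt 13.38
[ 0.4256  0.6988 -0.1282  2.1295 -0.4672  0.16   -0.3909] [ 0.4939 -0.1777  0.0053] z [ 0.2127  0.0886 -0.9731] tilt 13.32
[ 0.3294  0.1972  0.0775  2.0747 -0.2749  0.7253 -0.5787] [ 0.44 -0.19  0.25] z [ 0.2127  0.0886 -0.9731] tilt 13.32
[-0.4713  0.0275  0.464   2.142  -0.2443  0.7421 -1.9833] [ 0.4501 -0.0002  0.2999] z [ 0.2409  0.1535 -0.9583] tilt 16.6
[-1.0178  0.6298  1.42    2.2439 -1.26    1.0449 -2.52  ] [0.4809 0.0459 0.2274] z [ 0.2855  0.2697 -0.9196] tilt 23.13
[-0.4073  0.4313  0.798   2.3591 -1.26    0.7081 -2.52  ] [ 0.4333 -0.0423  0.1542] z [ 0.2796  0.2838 -0.9172] tilt 23.48
[-0.8508  0.6063  1.42    2.3393 -1.26
[... 722 characters left out ...]
  -1.1561  1.0679 -2.52  ] [-0.1566  0.2266  0.0549] z [ 0.5932  0.4075 -0.6943] tilt 46.03
[ 2.4725  1.7113  1.42    2.43   -1.1351  1.0429 -2.52  ] [-0.1489  0.235   0.0613] z [ 0.6077  0.3971 -0.6877] tilt 46.55
[ 2.3808  1.9391  1.42    2.43   -1.26    1.2527 -2.52  ] [-0.1419  0.208   0.0182] z [ 0.6252  0.386  -0.6784] tilt 47.28
[ 2.5156  1.7381  1.42    2.43   -1.137   1.0503 -2.52  ] [-0.1332  0.2432  0.0608] z [ 0.6384  0.3749 -0.6722] tilt 47.76
[ 2.91   -0.3     1.42    2.43    1.3204  1.1985 -0.6889] [0.2023 0.4214 0.3045] z [ 0.6529  0.357  -0.668 ] tilt 48.08
[ 2.91   -0.3     1.42    2.43    1.3074  1.2108 -0.7047] [0.2048 0.4163 0.3043] z [ 0.6603  0.3414 -0.6688] tilt 48.02
```

carry_out([
  [[-0.053, 0.165, 0.131, 23], [-0.053, 0.165, 0.131, 23], [-0.053, 0.165, 0.131, 23], [-0.053, 0.165, 0.131, 23], [-0.053, 0.165, 0.131, 23], [-0.053, 0.165, 0.131, 23], [-0.053, 0.165, 0.131, 23], [-0.053, 0.165, 0.131, 23]],
])

```text
clock: 15.4
position: [0.4266, -0.1966, 0.3519]
tool_rot: [3.138, -0.235, 0.375]
force: [-0.3, 0.1, 0.2]
grip_width: 0.0854
finger_force: 0.0
```

```bash
sed -i 's/    if len(wp)>5.*/    if len(wp)>5: tw=wp[5]/' try.py
python3 try.py '[[0.463,-0.187,0.14,7,0],[0.493,-0.177,0.004,5,0],[0.44,-0.19,0.25,8,0],[0.45,0,0.3,12,1,-85],[0.51,0.155,0.30,12,1,-85],[0.51,0.155,0.30,3,1],[0.56,0.174,0.07,8,1],[0.51,0.155,0.3,8,1],[0.42,0.29,0.15,8,1],[0.456,0.3,0.004,6,1],[0.42,0.29,0.25,8,1],[0.51,0.155,0.3,12,0,85],[0.51,0.155,0.3,12,0,85],[0.51,0.155,0.3,3,0],[0.55,0.174,0.09,8,0],[0.51,0.155,0.3,8,0],[0.4,0.0,0.2,8,0],[0.43,0.01,0.02,8,0],[0.4,0,0.3,8,0],[0.51,0.155,0.3,12,1,-85],[0.51,0.155,0.3,12,1,-85],[0.51,0.155,0.3,3,1],[0.54,0.174,0.11,8,1]]'
```

```text
t 15.4 q [ 0.6286  0.0735 -0.2214  1.9338 -0.1773  0.9737 -0.6988] p [ 0.4266 -0.1966  0.3519] z [ 0.2175  0.082  -0.9726] tilt 13.441457624730678 az 20.657633612810123 y [ 0.3659 -0.9306  0.0034] w 0.08542400712538605
shift [-0.0129  0.0036  0.2147] twist 0.8
[ 0.5539  0.4078 -0.2337  2.137  -0.1431  0.4314 -0.7384] [ 0.463 -0.187  0.14 ] z [ 0.2175  0.082  -0.9726] tilt 13.44
shift [-0.0009  0.0012  0.1396] twist -0.0
[ 0.4163  0.6954 -0.1188  2.1295 -0.4787  0.16   -0.4114] [ 0.495  -0.1785  0.0068] z [ 0.2144  0.0836 -0.9732] tilt 13.3
shift [ 0.0019 -0.0093 -0.2494] twist -0.6
[ 0.3122  0.195   0.0937  2.0782 -0.2745  0.7204 -0.6029] [ 0.44 -0.19  0.25] z [ 0.2144  0.0836 -0.9732] tilt 13.3
shift [ 0.0878 -0.1734 -0.0306] twist -85
[ 0.0781  0.0516 -0.1684  2.098  -0.0798  0.7711  0.2465] [0.45 0.   0.3 ] z [ 0.2144  0.0836 -0.9732] tilt 13.3
shift [0.1316 0.0981 0.0258] twist -85
[-0.0093  0.2095 -0.4696  1.9248  0.1593  0.8031  1.2113] [0.51  0.155 0.3  ] z [ 0.2144  0.0836 -0.9732] tilt 13.3
shift [ 0. -0. -0.] twist -10.0
[ 0.0148  0.2124 -0.4982  1.9238  0.1692  0.805   1.3
[... 2000 characters left out ...]
-0.0044  0.8063 -1.269 ] [ 0.4001 -0.      0.3   ] z [ 0.1886  0.0852 -0.9783] tilt 11.94
shift [ 0.1604 -0.0961  0.0339] twist -85
[-0.7242  0.2025  0.3788  1.9376 -0.1211  0.8104  0.0508] [0.51  0.155 0.3  ] z [ 0.1886  0.0851 -0.9783] tilt 11.94
shift [-0.  0.  0.] twist -85
[-0.5225  0.195   0.1392  1.9287 -0.0471  0.8119  1.4602] [0.51  0.155 0.3  ] z [ 0.1887  0.0851 -0.9783] tilt 11.94
shift [-0. -0.  0.] twist -10.0
[-0.4995  0.1949  0.1123  1.9276 -0.0391  0.8123  1.6269] [0.51  0.155 0.3  ] z [ 0.1887  0.0851 -0.9783] tilt 11.94
shift [0.0049 0.005  0.1932] twist 0.0
[-0.4601  0.5202  0.0594  2.0357 -0.0866  0.3792  1.6601] [0.54  0.174 0.11 ] z [ 0.1887  0.0851 -0.9783] tilt 11.94
```

carry_out([
  [[-0.013, 0.004, 0.215, 1], [-0.013, 0.004, 0.215, 1], [-0.013, 0.004, 0.215, 1], [-0.013, 0.004, 0.215, 1], [-0.013, 0.004, 0.215, 1], [-0.013, 0.004, 0.215, 1], [-0.013, 0.004, 0.215, 1]],
], grip=0.055, grip_force=40)

```text
clock: 15.98
position: [0.4631, -0.187, 0.1398]
tool_rot: [-3.14, -0.234, 0.358]
force: [-0.6, 0.1, 0.2]
grip_width: 0.0545
finger_force: 0.0
```

```bash
python3 try.py '[[0.492,-0.177,0.002,7,0]]'; python3 d.py|head -1; python3 -c "
from h import *
print(bot.observe()['grip_width'])"
```

```text
t 15.98 q [ 0.5578  0.409  -0.2384  2.1357 -0.1385  0.433  -0.7448] p [ 0.4631 -0.187   0.1398] z [ 0.2164  0.0828 -0.9728] tilt 13.398604195865353 az 20.935745658253843 y [ 0.351  -0.9364 -0.0016] w 0.054535855681215835
shift [-0.0022  0.001   0.1411] twist -0.4
[ 0.5893  0.7195 -0.3465  2.1305  0.4828  0.16   -1.3318] [ 0.4922 -0.1772  0.0024] z [ 0.216   0.083  -0.9729] tilt 13.38
case_mid [330. 231.] 0.76 [ 0.488  -0.1809  0.01  ]
0.05484491476537335
```

carry_out([
  [[-0.001, 0.001, 0.04, 0], [-0.002, 0.001, 0.08, 0], [-0.002, 0.002, 0.11, 0], [-0.002, 0.002, 0.125, 0], [-0.002, 0.002, 0.135, 0], [-0.002, 0.002, 0.139, 0], [-0.002, 0.002, 0.14, 0], [-0.002, 0.002, 0.14, 0]],
])

```text
clock: 16.85
position: [0.4943, -0.1809, 0.0055]
tool_rot: [3.137, -0.237, 0.357]
force: [-0.0, 0.6, -0.1]
grip_width: 0.0552
finger_force: 0.0
```

carry_out([
  [[0, 0, 0, 0], [0, 0, 0, 0], [0, 0, 0, 0], [0, 0, 0, 0], [0, 0, 0, 0], [0, 0, 0, 0]],
], grip=0.03, grip_force=40)

```text
clock: 17.35
position: [0.494, -0.1807, 0.0055]
tool_rot: [3.138, -0.236, 0.357]
force: [-3.5, -1.5, 13.9]
grip_width: 0.0352
finger_force: 38.4
```

```bash
python3 try.py '[[0.46,-0.18,0.2,6,0],[0.45,0,0.3,12,1,-85],[0.5,0.155,0.32,12,1,-85],[0.5,0.155,0.32,3,1],[0.56,0.174,0.07,8,1]]'
```

```text
t 17.35 q [ 0.5984  0.715  -0.3536  2.1275  0.5045  0.1652 -1.3574] p [ 0.494  -0.1807  0.0055] z [ 0.2208  0.0783 -0.9722] tilt 13.547486179730784 az 19.532502169212915 y [ 0.3489 -0.9372  0.0037] w 0.03516312548946549
shift [ 0.0148 -0.0118 -0.1965] twist 0.9
[ 0.9532  0.3594 -0.736   2.0828  0.1834  0.5982 -1.0984] [ 0.46 -0.18  0.2 ] z [ 0.2208  0.0783 -0.9722] tilt 13.55
shift [ 0.0728 -0.173  -0.0853] twist -85
[ 1.0091  0.1504 -1.1804  2.0698  0.1344  0.7848  0.0184] [0.45 0.   0.3 ] z [ 0.2208  0.0783 -0.9722] tilt 13.55
shift [0.1376 0.0892 0.0037] twist -85
[ 0.6863  0.4606 -1.4607  1.8953  0.6403  1.0407  0.7365] [0.5   0.155 0.32 ] z [ 0.2208  0.0783 -0.9722] tilt 13.55
shift [-0. -0. -0.] twist -10.0
[ 0.6982  0.4897 -1.5     1.895   0.6745  1.0655  0.8798] [0.5   0.155 0.32 ] z [ 0.2208  0.0783 -0.9722] tilt 13.55
shift [-0.0026 -0.0021  0.2578] twist 0.0
[ 0.3176  0.8495 -1.0494  1.9916  1.2328  0.7864  0.4731] [0.56  0.174 0.07 ] z [ 0.2208  0.0783 -0.9722] tilt 13.55
```

```bash
cat > var.py <<'E'
import itertools
from h import *
import sim
s=bot.observe();q00=np.clip(s['qpos'],sim.lo,sim.hi)
def mv(q,p,n,tw=0):
    pp,r=sim.fk(q,sim.X);d=r.inv().apply(np.array(p)-pp);return sim.call(q,[[*d,tw]]*n,.8)
res=[]
for a in ([.46,-.18,.15],[.42,-.17,.2],[.48,-.2,.3],[.42,-.17,.35],[.5,-.25,.35],[.38,-.15,.25]):
  for b in ([.45,0,.3],[.4,0,.25],[.42,0,.45],[.5,0,.45]):
    for t in ((0,0,0,0),(1,0,0,0),(0,1,0,0),(1,1,0,0),(0,1,1,0),(1,0,1,0)):
      q=mv(q00,a,8,-56*t[0]);q=mv(q,b,10,-70*t[1]);rem=180-56*t[0]-70*t[1]
      m=[];
      first=True
      while rem>1:
        k=min(85,rem);q=mv(q,[.5,.155,.32],12,-k);rem-=k;m.append(abs(q[2]))
      z=sim.fk(q,sim.X)[1].as_matrix()[:2,2]
      q2=mv(q,[.56,.174,.07],8)
      res.append((max(m),abs(q2[2]),a,b,t,q2,z))
res.sort(key=lambda r:r[0]+r[1])
for r in res[:4]: print(r)
E
python3 var.py
```

```text
(np.float64(1.3429138551168502), np.float64(0.8931483462266464), [0.42, -0.17, 0.35], [0.42, 0, 0.45], (0, 1, 0, 0), array([ 0.2262,  0.7697, -0.8931,  1.9957,  1.137 ,  0.6634,  0.5422]), array([0.2208, 0.0783]))
(np.float64(1.3429138551168502), np.float64(0.8931483462266464), [0.42, -0.17, 0.35], [0.42, 0, 0.45], (0, 1, 1, 0), array([ 0.2262,  0.7697, -0.8931,  1.9957,  1.137 ,  0.6634,  0.5422]), array([0.2208, 0.0783]))
(np.float64(1.3548126709661388), np.float64(0.9045533927821481), [0.48, -0.2, 0.3], [0.42, 0, 0.45], (0, 1, 0, 0), array([ 0.2333,  0.7749, -0.9046,  1.9954,  1.1443,  0.6717,  0.5378]), array([0.2208, 0.0783]))
(np.float64(1.3548126709661388), np.float64(0.9045533927821481), [0.48, -0.2, 0.3], [0.42, 0, 0.45], (0, 1, 1, 0), array([ 0.2333,  0.7749, -0.9046,  1.9954,  1.1443,  0.6717,  0.5378]), array([0.2208, 0.0783]))
```

```bash
python3 try.py '[[0.42,-0.17,0.35,8,0,0],[0.42,0,0.45,10,0,-70],[0.5,0.155,0.32,12,1,-85],[0.5,0.155,0.32,4,1,-25]]'
```

```text
t 17.35 q [ 0.5984  0.715  -0.3536  2.1275  0.5045  0.1652 -1.3574] p [ 0.494  -0.1807  0.0055] z [ 0.2208  0.0783 -0.9722] tilt 13.547486179730784 az 19.532502169212915 y [ 0.3489 -0.9372  0.0037] w 0.03516312548946549
shift [ 0.0169 -0.0346 -0.3504] twist 0
[ 1.1339  0.1053 -0.8226  1.9811 -0.0858  0.9032 -0.8458] [ 0.4242 -0.1706  0.3309] z [ 0.2208  0.0783 -0.9722] tilt 13.55
shift [ 0.0821 -0.1608 -0.1034] twist -70
[ 0.8995 -0.138  -0.8471  1.855  -0.2089  1.1647  0.1157] [0.42 0.   0.45] z [ 0.2207  0.0783 -0.9722] tilt 13.55
shift [0.1432 0.0491 0.1562] twist -85
[ 0.5786  0.3322 -1.233   1.898   0.4671  0.9416  0.6483] [0.5   0.155 0.32 ] z [ 0.2208  0.0783 -0.9722] tilt 13.55
shift [-0. -0. -0.] twist -25
[ 0.6379  0.3862 -1.3429  1.8965  0.5449  0.9812  1.0139] [0.5   0.155 0.32 ] z [ 0.2208  0.0782 -0.9722] tilt 13.55
```

carry_out([
  [[0.002, -0.003, -0.02, 0], [0.017, -0.035, -0.06, 0], [0.017, -0.035, -0.35, 0], [0.017, -0.035, -0.35, 0], [0.017, -0.035, -0.35, 0], [0.017, -0.035, -0.35, 0], [0.017, -0.035, -0.35, 0], [0.017, -0.035, -0.35, 0], [0.017, -0.035, -0.35, 0], [0.017, -0.035, -0.35, 0]],
])

```text
clock: 18.18
position: [0.4209, -0.1688, 0.3546]
tool_rot: [3.134, -0.241, 0.36]
force: [0.3, -0.2, -1.1]
grip_width: 0.0352
finger_force: 41.4
```

carry_out([
  [[0.082, -0.16, -0.1, -70], [0.082, -0.16, -0.1, -70], [0.082, -0.16, -0.1, -70], [0.082, -0.16, -0.1, -70], [0.082, -0.16, -0.1, -70], [0.082, -0.16, -0.1, -70], [0.082, -0.16, -0.1, -70], [0.082, -0.16, -0.1, -70], [0.082, -0.16, -0.1, -70], [0.082, -0.16, -0.1, -70]],
])

```text
clock: 19.02
position: [0.4164, 0.0021, 0.4649]
tool_rot: [2.917, -0.079, 1.598]
force: [-0.1, 0.2, -2.1]
grip_width: 0.0353
finger_force: 41.3
```

carry_out([
  [[0.143, 0.049, 0.156, -85], [0.143, 0.049, 0.156, -85], [0.143, 0.049, 0.156, -85], [0.143, 0.049, 0.156, -85], [0.143, 0.049, 0.156, -85], [0.143, 0.049, 0.156, -85], [0.143, 0.049, 0.156, -85], [0.143, 0.049, 0.156, -85], [0.143, 0.049, 0.156, -85], [0.143, 0.049, 0.156, -85], [0.143, 0.049, 0.156, -85], [0.143, 0.049, 0.156, -85]],
])

```text
clock: 20.02
position: [0.4952, 0.156, 0.3348]
tool_rot: [3.041, 0.211, 3.047]
force: [-0.3, -0.4, -2.5]
grip_width: 0.0355
finger_force: 41.2
```

```bash
python3 try.py '[[0.5,0.155,0.32,5,1]]'
```

```text
t 20.02 q [ 0.6783  0.381  -1.3958  1.8795  0.5298  1.0169  0.5815] p [0.4952 0.156  0.3348] z [ 0.2171  0.0808 -0.9728] tilt 13.39650294955088 az 20.41168492663891 y [0.0727 0.9925 0.0987] w 0.03552653743683928
shift [-0.0016 -0.0021  0.0154] twist -25.2
[ 0.6911  0.4721 -1.4734  1.893   0.6477  1.0502  0.9202] [0.5   0.155 0.32 ] z [ 0.2171  0.0808 -0.9728] tilt 13.4
```

```bash
python3 try.py '[[0.53,0.16,0.16,8,1]]'
```

```text
t 20.02 q [ 0.6783  0.381  -1.3958  1.8795  0.5298  1.0169  0.5815] p [0.4952 0.156  0.3348] z [ 0.2171  0.0808 -0.9728] tilt 13.39650294955088 az 20.41168492663891 y [0.0727 0.9925 0.0987] w 0.03552653743683928
shift [ 0.0032 -0.0108  0.178 ] twist -25.2
[ 0.4326  0.6726 -1.169   2.0165  0.9845  0.8236  0.6591] [0.53 0.16 0.16] z [ 0.2171  0.0808 -0.9728] tilt 13.4
```

carry_out([
  [[0, 0, 0.01, -7], [0, 0, 0.03, -14], [0.003, -0.011, 0.178, -25.2], [0.003, -0.011, 0.178, -25.2], [0.003, -0.011, 0.178, -25.2], [0.003, -0.011, 0.178, -25.2], [0.003, -0.011, 0.178, -25.2], [0.003, -0.011, 0.178, -25.2], [0.003, -0.011, 0.178, -25.2]],
])

```text
clock: 20.77
position: [0.5315, 0.1599, 0.1618]
tool_rot: [3.141, 0.237, -2.793]
force: [-0.7, 0.4, -0.5]
grip_width: 0.0352
finger_force: 41.2
```

```bash
cat > e.py <<'E'
import sys
from h import *
st();p=bot.grab_frame('wrist');save(p,sys.argv[1]);print(np.array(p['pose']))
for n,i in [('pocket',0),('seat_case',10),('seat_spacer',27),('seat_lid',55.5)]:
    for a in bot.spot_point(p,n)[:1]:
        w=atz(p,a['position'],.06+i*.9063e-3,True);print(n,np.round(a['position']),round(a['conf'],2),w,'-> floor',w+i*1e-3*np.array([.3996,.1376,-.9063]))
E
python3 e.py w3
```

```text
t 20.77 q [ 0.4293  0.6655 -1.1613  2.0139  0.9771  0.8179  0.6591] p [0.5315 0.1599 0.1618] z [ 0.22    0.081  -0.9721] tilt 13.559579274945733 az 20.198598486535904 y [-0.3419  0.9397  0.0009] w 0.03520330387779199
[[-0.3417  0.808   0.4799  0.4303]
 [ 0.9398  0.2935  0.1749  0.1246]
 [ 0.0005  0.5108 -0.8597  0.2836]
 [ 0.      0.      0.      1.    ]]
pocket [320. 261.] 0.73 [0.5753 0.1746 0.06  ] -> floor [0.5753 0.1746 0.06  ]
seat_case [320. 267.] 0.83 [0.5743 0.1741 0.0691] -> floor [0.5783 0.1755 0.06  ]
seat_spacer [321. 267.] 0.95 [0.5635 0.171  0.0845] -> floor [0.5743 0.1747 0.06  ]
seat_lid [322. 275.] 0.6 [0.5516 0.1675 0.1103] -> floor [0.5738 0.1752 0.06  ]
```

View pics/w3.png

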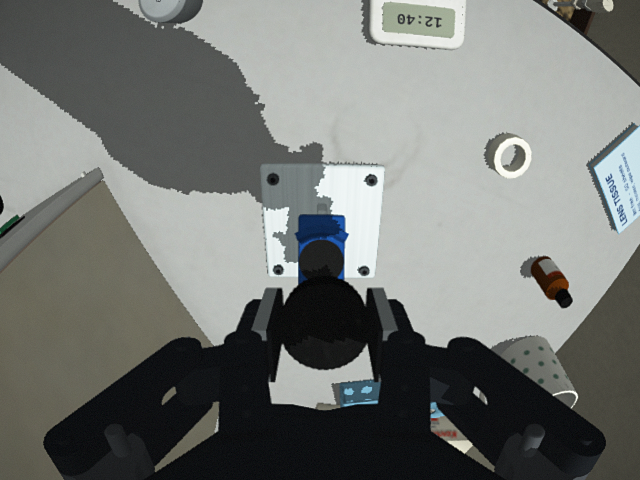

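The canister is held level between the pads, its disc centred near (324,324). The pocket opening is right ahead at (321,258). All the pocket estimates agree on a floor centre of (0.575, 0.175, 0.06). Next I'll check the in-hand offset by projection.

```bash
cat > pr.py <<'E'
from h import *
def proj(p,w):
    T=np.array(p['pose']);v=T[:3,:3].T@(np.array(w)-T[:3,3]);th=np.arctan2(np.hypot(v[0],v[1]),v[2]);d=v[:2]/np.hypot(v[0],v[1])*th
    K=p['K'];return [K[0][2]+K[0][0]*d[0],K[1][2]+K[1][1]*d[1]]
E
python3 - <<'E'
from pr import *
s=bot.observe();M=R.from_euler('xyz',s['tool_rot']).as_matrix();p=bot.grab_frame('wrist')
T=np.array(p['pose']);im=p['pixels'].astype(int)
import cv2
ax=np.array([-.426,-.155,.891]);C=s['position']+M@[-.004,0,-.0057]
top=C+.01*ax;print('C-TCP',C-s['position'],'pred top px',proj(p,top),'mm/px',np.linalg.norm(top-T[:3,3])/371.6*1000)
e1=np.cross(ax,[0,0,1]);e1/=np.linalg.norm(e1);e2=np.cross(ax,e1)
c=np.array([proj(p,top+.0185*(np.cos(t)*e1+np.sin(t)*e2)) for t in np.linspace(0,6.28,40)])
print('pred bounds',c.min(0),c.max(0))
o=im.astype(np.uint8).copy();cv2.polylines(o,[c.astype(int)],True,(255,0,0))
q=np.clip(o[230:400,230:420].astype(float)*2.5,0,255).astype(np.uint8)
cv2.imwrite('pics/w3c.png',cv2.resize(q,None,fx=4,fy=4,interpolation=cv2.INTER_NEAREST)[:600,:,::-1])
E
```

```text
C-TCP [0.0024 0.0009 0.0065] pred top px [np.float64(320.45410803299063), np.float64(327.34325533308737)] mm/px 0.40272714330575105
pred bounds [274.3926 282.1415] [366.6752 369.2944]
```

View pics/w3c.png

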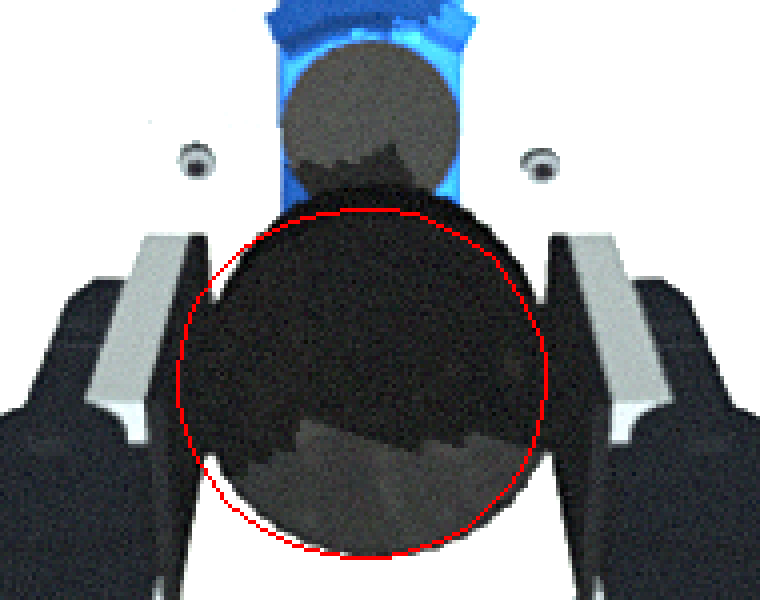

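The held disc and the pocket floor circle both lie on the camera's centre column (about 323–324), so hand and pocket line up laterally. The in-plane offset matches the prediction.

```bash
python3 try.py '[[0.5506,0.1665,0.1033,5,1,0],[0.5678,0.1724,0.0644,5,1,0]]'; python3 -c "
from h import *
s=bot.observe();M=R.from_euler('xyz',s['tool_rot']).as_matrix()
print(M.T@(np.array([0.5678,0.1724,0.0644])-s['position']), 'axis in tool',M.T@[-.3996,-.1376,.9063])"
```

```text
t 21.07 q [ 0.4296  0.667  -1.1599  2.0148  0.9802  0.8169  0.6566] p [0.5317 0.1591 0.1607] z [ 0.2203  0.0805 -0.9721] tilt 13.562972634260934 az 20.076970954145498 y [-0.3406  0.9402  0.0007] w 0.03527168417885346
shift [-0.0061  0.0004  0.0606] twist 0
[ 0.342   0.7648 -1.0555  2.0056  1.122   0.767   0.5576] [0.5506 0.1665 0.1033] z [ 0.2203  0.0805 -0.9721] tilt 13.56
shift [-0.0086 -0.0003  0.0421] twist 0
[ 0.291   0.8385 -0.9928  1.9771  1.2103  0.7445  0.5065] [0.5678 0.1724 0.0644] z [ 0.2203  0.0805 -0.9721] tilt 13.56
[-0.0148  0.0002  0.1026] axis in tool [ 0.1983  0.0074 -0.9801]
```

carry_out([
  [[-0.003, 0, 0.03, 0], [-0.006, 0, 0.055, 0], [-0.006, 0, 0.06, 0], [-0.007, 0, 0.066, 0], [-0.0085, 0, 0.072, 0], [-0.0095, 0, 0.077, 0], [-0.0105, 0, 0.082, 0], [-0.0115, 0, 0.087, 0], [-0.0125, 0, 0.092, 0], [-0.0125, 0, 0.092, 0]],
])

```text
clock: 21.9
position: [0.5632, 0.1709, 0.0726]
tool_rot: [3.14, 0.235, -2.794]
force: [-1.0, 0.3, -1.8]
grip_width: 0.0355
finger_force: 41.2
```

carry_out([
  [[-0.0008, 0, 0.004, 0], [-0.0015, 0, 0.007, 0], [-0.0018, 0, 0.009, 0], [-0.002, 0, 0.01, 0], [-0.002, 0, 0.01, 0]],
])

```text
clock: 22.32
position: [0.567, 0.1724, 0.0638]
tool_rot: [3.14, 0.235, -2.794]
force: [-0.1, 0.5, -1.9]
grip_width: 0.0352
finger_force: 41.2
```

carry_out([
  [[-0.0002, 0, 0.001, 0], [-0.0004, 0, 0.002, 0], [-0.0006, 0, 0.003, 0], [-0.0006, 0, 0.003, 0]],
])

```text
clock: 22.65
position: [0.5684, 0.173, 0.0622]
tool_rot: [3.141, 0.237, -2.793]
force: [-9.3, -4.4, 19.3]
grip_width: 0.0353
finger_force: 43.9
```

carry_out([
  [[0, 0, 0, 0], [0, 0, 0, 0], [0, 0, 0, 0]],
], grip_force=20)

```text
clock: 22.9
position: [0.5684, 0.173, 0.0622]
tool_rot: [3.141, 0.237, -2.793]
force: [-8.2, -4.5, 19.3]
grip_width: 0.0354
finger_force: 43.8
```

carry_out([
  [[0, 0, 0, 0], [0, 0, 0, 0], [0, 0, 0, 0], [0, 0, 0, 0]],
], grip=0.06)

```text
clock: 23.23
position: [0.5683, 0.1728, 0.0612]
tool_rot: [3.14, 0.236, -2.794]
force: [-1.1, 0.2, 0.5]
grip_width: 0.0606
finger_force: 0.0
```

carry_out([
  [[0.004, 0, -0.02, 0], [0.01, 0, -0.05, 0], [0.018, 0, -0.09, 0], [0.018, 0, -0.13, 0], [0.018, 0, -0.15, 0], [0.018, 0, -0.15, 0]],
])

```text
clock: 23.73
position: [0.5196, 0.1551, 0.2068]
tool_rot: [-3.141, 0.24, -2.794]
force: [0.2, -0.1, 0.7]
grip_width: 0.0602
finger_force: 0.0
```

```bash
python3 e.py w4; python3 -c "
import cv2
i=cv2.imread('pics/w4.png')[150:350,200:450];cv2.imwrite('pics/w4c.png',cv2.resize(i,None,fx=3,fy=3))"
```

```text
t 23.73 q [ 0.5042  0.591  -1.243   2.0043  0.867   0.8606  0.7412] p [0.5196 0.1551 0.2068] z [ 0.2238  0.0809 -0.9713] tilt 13.76393593246701 az 19.871557676220156 y [-0.341   0.9401 -0.0003] w 0.06017530477833025
[[-0.3409  0.8064  0.4833  0.4179]
 [ 0.9401  0.2927  0.1746  0.1199]
 [-0.0007  0.5139 -0.8579  0.3282]
 [ 0.      0.      0.      1.    ]]
pocket [323. 213.] 0.35 [0.5478 0.1654 0.06  ] -> floor [0.5478 0.1654 0.06  ]
seat_lid [321. 251.] 0.81 [0.5519 0.1661 0.1103] -> floor [0.5741 0.1737 0.06  ]
```

View pics/w4c.png

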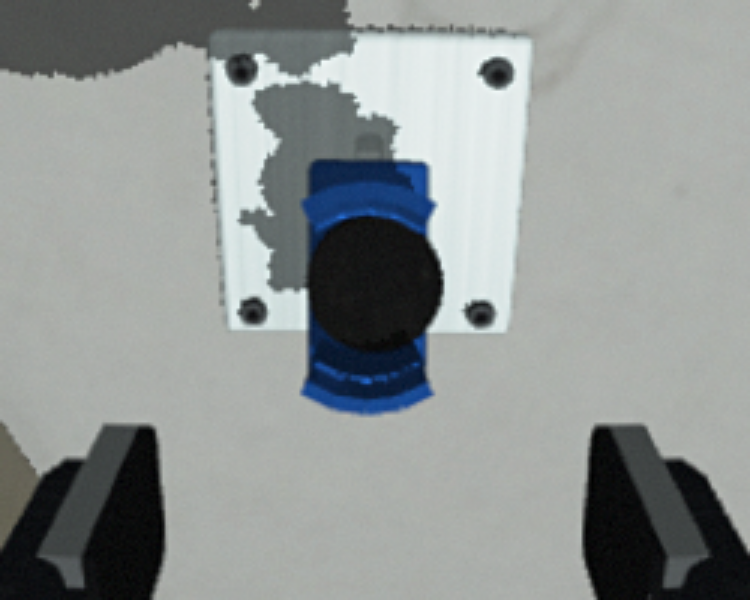

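The canister sits on the pocket floor. It is centred along x but about 1.5 mm toward +y: its disc is at 375 against 368 for the jaws in the 3x crop. I'll regrip it lightly to re-centre it.

carry_out([
  [[0, -0.0016, 0.04, 0], [-0.004, -0.0016, 0.075, 0], [-0.008, -0.0016, 0.1, 0], [-0.012, -0.0016, 0.12, 0], [-0.015, -0.0016, 0.135, 0], [-0.017, -0.0016, 0.145, 0], [-0.0178, -0.0016, 0.1485, 0], [-0.0178, -0.0016, 0.1485, 0], [-0.0178, -0.0016, 0.1485, 0]],
])

```text
clock: 24.73
position: [0.5681, 0.1713, 0.063]
tool_rot: [3.14, 0.236, -2.794]
force: [-0.7, 0.7, -0.3]
grip_width: 0.0598
finger_force: 0.0
```

carry_out([
  [[0, 0, 0, 0], [0, 0, 0, 0], [0, 0, 0, 0], [0, 0, 0, 0], [0, 0, 0, 0]],
], grip=0.034, grip_force=20)

```text
clock: 25.15
position: [0.5685, 0.171, 0.0635]
tool_rot: [3.141, 0.237, -2.794]
force: [-2.2, -0.8, 7.3]
grip_width: 0.036
finger_force: 19.1
```

carry_out([
  [[0, 0, 0, 0], [0, 0, 0, 0], [0, 0, 0, 0], [0, 0, 0, 0]],
], grip=0.06)

```text
clock: 25.48
position: [0.5684, 0.171, 0.0628]
tool_rot: [3.14, 0.236, -2.794]
force: [-0.5, 0.0, -1.6]
grip_width: 0.0599
finger_force: 0.0
```

carry_out([
  [[0.004, 0, -0.02, 0], [0.01, 0, -0.05, 0], [0.018, 0, -0.09, 0], [0.018, 0, -0.13, 0], [0.018, 0, -0.15, 0], [0.018, 0, -0.15, 0]],
])

```text
clock: 25.98
position: [0.5196, 0.1534, 0.2082]
tool_rot: [-3.141, 0.24, -2.793]
force: [0.9, 0.2, 0.4]
grip_width: 0.0603
finger_force: 0.0
```

```bash
python3 - <<'E'
from h import *
p=bot.grab_frame('wrist');im=p['pixels'].astype(int);save(p,'w5')
sub=im[190:300,280:370]
bl=(sub[:,:,2]>sub[:,:,0]+40)&(sub[:,:,2]>60);dk=sub.max(2)<45
for n,m in(('blue',bl),('dark',dk)):
    k,l,s,c=cv2.connectedComponentsWithStats(m.astype(np.uint8));i=1+s[1:,4].argmax();print(n,s[i],[s[i][0]+280+s[i][2]/2,s[i][1]+190+s[i][3]/2])
E
python3 try.py '[[0.45,0.24,0.2,8,1],[0.43,0.29,0.13,6,1],[0.456,0.3,0.003,6,1],[0.42,0.25,0.3,10,1,0],[0.5,0.155,0.32,12,0,85],[0.5,0.155,0.32,12,0,85],[0.53,0.16,0.16,6,0]]'
```

```text
blue [ 23  14  45  27 825] [np.float64(325.5), np.float64(217.5)]
dark [  22   32   45   45 1555] [np.float64(324.5), np.float64(244.5)]
t 26.03 q [ 0.5028  0.5846 -1.2312  2.0053  0.8571  0.8527  0.7524] p [0.5196 0.1528 0.2062] z [ 0.2224  0.0802 -0.9717] tilt 13.673656886033244 az 19.840109753501707 y [-0.3403  0.9403 -0.0002] w 0.060272396471359235
shift [ 0.0363  0.1057 -0.0024] twist 0.1
[ 0.2825  0.5283 -1.2202  2.0833  0.8757  0.8311  0.4797] [0.45 0.24 0.2 ] z [ 0.2224  0.0802 -0.9717] tilt 13.67
shift [0.0183 0.0538 0.0676] twist -0.0
[ 0.0485  0.6471 -1.0971  2.1223  1.0986  0.7934  0.1745] [0.43 0.29 0.13] z [ 0.2224  0.0802 -0.9717] tilt 13.67
shift [0.003  0.0006 0.13  ] twist -0.0
[-0.0813  0.8942 -0.9095  2.1053  1.4761  0.7419 -0.0921] [0.456 0.3   0.003] z [ 0.2224  0.0802 -0.9717] tilt 13.67
shift [-0.0208 -0.0348 -0.3006] twist 0
[ 0.4784  0.4226 -1.5     1.9967  0.678   1.0101  0.6022] [0.42 0.25 0.3 ] z [ 0.2224  0.0802 -0.9717] tilt 13.67
shift [-0.0465 -0.1165 -0.0093] twist 85
[ 0.5376  0.3025 -1.1634  1.901   0.421   0.9183 -0.3672] [0.5   0.155 0.32 ] z [ 0.2224  0.0802 -0.9717] tilt 13.67
shift [0. 0. 0.] twist 85
[ 0.3119  0.2191 -0.8552  1.9085  0.2686  0.8665 -1.7135] [0.5   0.155 0.32 ] z [ 0.2223  0.0803 -0.9717] tilt 13.67
shift [-0.0096  0.0039  0.1626] twist 10.0
[ 0.0592  0.4605 -0.6019  2.0365  0.5672  0.5432 -2.1506] [0.53 0.16 0.16] z [ 0.2223  0.0803 -0.9717] tilt 13.67
```

carry_out([
  [[0.036, 0.106, -0.002, 0], [0.036, 0.106, -0.002, 0], [0.036, 0.106, -0.002, 0], [0.055, 0.159, 0.065, 0], [0.055, 0.159, 0.065, 0], [0.055, 0.159, 0.065, 0], [0.055, 0.159, 0.065, 0], [0.055, 0.159, 0.065, 0]],
], grip=0.055)

```text
clock: 26.7
position: [0.4281, 0.2898, 0.1277]
tool_rot: [3.14, 0.234, -2.792]
force: [0.2, 0.6, -0.1]
grip_width: 0.0548
finger_force: 0.0
```

```bash
python3 - <<'E'
from h import *
p=bot.grab_frame('wrist');im=p['pixels'].astype(int);save(p,'w6')
a=bot.spot_point(p,'spacer_mid')[0];print(a,atz(p,a['position'],.007,True))
g=bot.regions_of(p,'spacer_mid')[0]['region'];q=np.argwhere(g)[:,::-1]
W=np.array([atz(p,v,.0125,True)[:2] for v in q],np.float32)*1000;print(cv2.minEnclosingCircle(W))
E
python3 try.py '[[0.4565,0.300,0.0055,7,1]]'
```

```text
{'position': [319.4, 230.1], 'conf': 0.78} [0.4575 0.2983 0.007 ]
((454.28631591796875, 298.71514892578125), 21.236448287963867)
t 26.85 q [ 0.0298  0.6295 -1.0615  2.1246  1.0782  0.7658  0.1909] p [0.4295 0.2888 0.129 ] z [ 0.2199  0.0805 -0.9722] tilt 13.542326427435778 az 20.11703628320353 y [-0.3396  0.9406  0.0011] w 0.0552597465279422
shift [0.0006 0.0011 0.127 ] twist -0.3
[-0.0999  0.8726 -0.878   2.1036  1.4525  0.711  -0.0742] [0.4565 0.3    0.0055] z [ 0.2199  0.0805 -0.9722] tilt 13.54
```

carry_out([
  [[0.0005, 0.0005, 0.04, 0], [0.0005, 0.0005, 0.08, 0], [0.0005, 0.0005, 0.105, 0], [0.0005, 0.0005, 0.118, 0], [0.0005, 0.0005, 0.124, 0], [0.0005, 0.0005, 0.127, 0], [0.0005, 0.0005, 0.127, 0], [0.0005, 0.0005, 0.127, 0]],
])

```text
clock: 27.52
position: [0.4565, 0.3, 0.006]
tool_rot: [3.14, 0.237, -2.795]
force: [-0.2, 0.1, 1.0]
grip_width: 0.0552
finger_force: 0.0
```

carry_out([
  [[0, 0, 0, 0], [0, 0, 0, 0], [0, 0, 0, 0], [0, 0, 0, 0], [0, 0, 0, 0]],
], grip=0.03, grip_force=30)

```text
clock: 27.93
position: [0.4564, 0.3001, 0.006]
tool_rot: [3.141, 0.237, -2.794]
force: [-1.8, -3.2, 12.0]
grip_width: 0.0344
finger_force: 28.6
```

```bash
python3 try.py '[[0.44,0.28,0.2,6,1,0],[0.5,0.155,0.34,12,0,85],[0.5,0.155,0.34,12,0,85],[0.53,0.16,0.19,6,0]]'
```

```text
t 27.93 q [-0.1177  0.8587 -0.8518  2.1049  1.4447  0.6885 -0.0785] p [0.4564 0.3001 0.006 ] z [ 0.2208  0.0809 -0.972 ] tilt 13.600423168271757 az 20.12397888328636 y [-0.3409  0.9401  0.0008] w 0.0343912680921683
shift [-0.0239 -0.0133 -0.1937] twist 0
[ 0.1717  0.5439 -1.2     2.0536  0.8882  0.8612  0.3991] [0.44 0.28 0.2 ] z [ 0.2208  0.0809 -0.972 ] tilt 13.6
shift [-0.0464 -0.1379 -0.1329] twist 85
[ 0.5215  0.2611 -1.1207  1.8694  0.3512  0.9461 -0.2998] [0.5   0.155 0.34 ] z [ 0.2208  0.0809 -0.972 ] tilt 13.6
shift [0. 0. 0.] twist 85
[ 0.3079  0.1944 -0.8391  1.8765  0.229   0.9094 -1.6738] [0.5   0.155 0.34 ] z [ 0.2208  0.0809 -0.972 ] tilt 13.6
shift [-0.0071  0.0045  0.1528] twist 9.8
[ 0.0967  0.4184 -0.6427  2.0076  0.4957  0.6067 -2.0777] [0.53 0.16 0.19] z [ 0.2208  0.0809 -0.972 ] tilt 13.6
```

carry_out([
  [[-0.002, -0.001, -0.02, 0], [-0.01, -0.006, -0.06, 0], [-0.024, -0.013, -0.1, 0], [-0.024, -0.013, -0.14, 0], [-0.024, -0.013, -0.18, 0], [-0.024, -0.013, -0.194, 0]],
])

```text
clock: 28.43
position: [0.4394, 0.281, 0.204]
tool_rot: [3.141, 0.24, -2.793]
force: [0.1, 1.0, -0.2]
grip_width: 0.0347
finger_force: 31.0
```

carry_out([
  [[-0.046, -0.138, -0.133, 85], [-0.046, -0.138, -0.133, 85], [-0.046, -0.138, -0.133, 85], [-0.046, -0.138, -0.133, 85], [-0.046, -0.138, -0.133, 85], [-0.046, -0.138, -0.133, 85], [-0.046, -0.138, -0.133, 85], [-0.046, -0.138, -0.133, 85], [-0.046, -0.138, -0.133, 85], [-0.046, -0.138, -0.133, 85], [-0.046, -0.138, -0.133, 85], [-0.046, -0.138, -0.133, 85]],
])

```text
clock: 29.43
position: [0.4994, 0.155, 0.3394]
tool_rot: [2.906, 0.018, 1.998]
force: [-0.2, -0.0, 0.0]
grip_width: 0.0341
finger_force: 31.0
```

carry_out([
  [[0, 0, 0, 85], [0, 0, 0, 85], [0, 0, 0, 85], [0, 0, 0, 85], [0, 0, 0, 85], [0, 0, 0, 85], [0, 0, 0, 85], [0, 0, 0, 85], [0, 0, 0, 85], [0, 0, 0, 85], [0, 0, 0, 85], [0, 0, 0, 85]],
])

```text
clock: 30.43
position: [0.4993, 0.1551, 0.3394]
tool_rot: [3.102, -0.233, 0.521]
force: [-0.1, -0.2, -0.1]
grip_width: 0.0342
finger_force: 31.0
```

```bash
python3 try.py '[[0.535,0.160,0.16,6,0]]'
```

```text
t 30.43 q [ 0.261   0.1852 -0.7827  1.8794  0.2096  0.9045 -1.6633] p [0.4993 0.1551 0.3394] z [ 0.2198  0.0806 -0.9722] tilt 13.537854983333107 az 20.152156787596077 y [ 0.4895 -0.8711  0.0384] w 0.03424496741851448
shift [-0.009   0.0063  0.1827] twist 9.4
[ 0.0307  0.4601 -0.5601  2.0243  0.528   0.5393 -2.1041] [0.535 0.16  0.16 ] z [ 0.2198  0.0806 -0.9722] tilt 13.54
```

carry_out([
  [[-0.009, 0.006, 0.183, 10], [-0.009, 0.006, 0.183, 10], [-0.009, 0.006, 0.183, 10], [-0.009, 0.006, 0.183, 10], [-0.009, 0.006, 0.183, 10], [-0.009, 0.006, 0.183, 10], [-0.009, 0.006, 0.183, 10]],
])

```text
clock: 31.02
position: [0.5348, 0.1606, 0.1595]
tool_rot: [-3.14, -0.235, 0.349]
force: [-0.2, 0.4, 0.4]
grip_width: 0.0341
finger_force: 31.0
```

Run:
```python
from pr import *
s,M=st();p=bot.grab_frame('wrist')
print('to pre',M.T@(np.array([.548,.164,.120])-s['position']),'to seat',M.T@(np.array([.5644,.1699,.0835])-s['position']))
print('pocket px pred',proj(p,[.575,.1735,.06]),'spacer pred',proj(p,s['position']-.001*M[:,2]))
cv2.imwrite('pics/w7c.png',cv2.resize(np.clip(p['pixels'][150:450,200:450,::-1]*1.6,0,255).astype(np.uint8),None,fx=2,fy=2))
```

```text
t 31.02 q [ 0.0485  0.4662 -0.5851  2.0224  0.5471  0.5473 -2.1244] p [0.5348 0.1606 0.1595] z [ 0.2182  0.081  -0.9725] tilt 13.460885809036489 az 20.367509976595915 y [ 0.3419 -0.9397 -0.0016] w 0.03410061701165415
to pre [0.004  0.0013 0.0416] to seat [0.0124 0.0014 0.0811]
pocket px pred [np.float64(328.7130763130384), np.float64(209.1862496593602)] spacer pred [np.float64(327.5820002795249), np.float64(305.30720053360744)]
```

View pics/w7c.png

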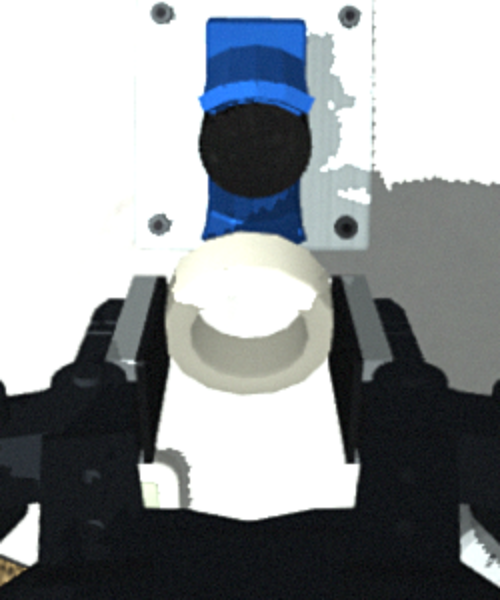

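The ring is held tilted as wanted, at column 324.5. The canister is centred in the jaws at column 328, so the pocket lies about 2 mm toward tool +y.

carry_out([
  [[0.002, 0.001, 0.02, 0], [0.004, 0.002, 0.035, 0], [0.004, 0.002, 0.0416, 0], [0.004, 0.002, 0.0416, 0]],
])

```text
clock: 31.4
position: [0.549, 0.1629, 0.1203]
tool_rot: [-3.14, -0.236, 0.348]
force: [-0.5, -0.9, -0.4]
grip_width: 0.0344
finger_force: 31.0
```

```bash
cat > look.py <<'E'
from pr import *
import sys
s,M=st();p=bot.grab_frame('wrist');im=p['pixels'].astype(int)
S=np.array([float(v) for v in sys.argv[2:5]])
print('to seat',M.T@(S-s['position']),'axis',M.T@[-.3996,-.1376,.9063])
cv2.imwrite(f'pics/{sys.argv[1]}.png',cv2.resize(np.clip(p['pixels'][150:400,220:430,::-1]*1.6,0,255).astype(np.uint8),None,fx=2.4,fy=2.4))
bl=(im[:,:,2]>im[:,:,0]+40)&(im[:,:,2]>60);bl[:140]=0;bl[320:]=0;bl[:,:280]=0;bl[:,370:]=0
for r in range(150,320,8):
    c=np.flatnonzero(bl[r])
    if len(c)>5: print(r,c.min(),c.max(),(c.min()+c.max())/2)
E
python3 look.py w8c .5644 .1699 .0835
```

```text
t 31.4 q [-0.0078  0.5404 -0.5152  2.0186  0.6283  0.4786 -2.1913] p [0.549  0.1629 0.1203] z [ 0.2199  0.0809 -0.9722] tilt 13.548299514250974 az 20.197716273731196 y [ 0.3409 -0.9401 -0.0011] w 0.03436567523230911
to seat [ 0.0078 -0.0012  0.0398] axis [-0.1985 -0.0079 -0.9801]
174 296 351 323.5
182 293 353 323.0
190 294 353 323.5
198 294 352 323.0
206 294 352 323.0
214 293 352 322.5
222 291 352 321.5
230 288 357 322.5
302 311 338 324.5
```

View pics/w8c.png

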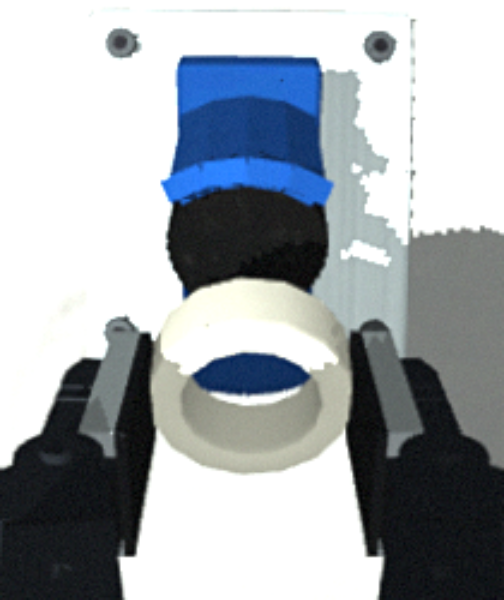

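The jaws are at column 323 and the ring at 324.6, so it's aligned to within 1 mm. Lowering along the axis.

carry_out([
  [[0.0015, -0.0004, 0.008, 0], [0.003, -0.0008, 0.015, 0], [0.0045, -0.0008, 0.022, 0], [0.0055, -0.0008, 0.028, 0], [0.0065, -0.0008, 0.033, 0], [0.007, -0.0008, 0.036, 0], [0.0073, -0.0008, 0.0375, 0], [0.0073, -0.0008, 0.0375, 0]],
])

```text
clock: 32.12
position: [0.5636, 0.1694, 0.0848]
tool_rot: [-3.14, -0.236, 0.348]
force: [2.6, 2.0, -0.6]
grip_width: 0.0343
finger_force: 30.9
```

carry_out([
  [[0.0002, 0, 0.001, 0], [0.0004, 0, 0.002, 0], [0.0004, 0, 0.002, 0]],
])

```text
clock: 32.37
position: [0.5643, 0.1696, 0.0834]
tool_rot: [-3.14, -0.236, 0.348]
force: [0.5, 1.5, 6.4]
grip_width: 0.0342
finger_force: 31.5
```

Contact begins where expected. I'll press a little more to seat it squarely.

carry_out([
  [[0.0002, 0, 0.0008, 0], [0.0003, 0, 0.0015, 0], [0.0003, 0, 0.0015, 0]],
], grip_force=22)

```text
clock: 32.62
position: [0.565, 0.1699, 0.0827]
tool_rot: [-3.141, -0.237, 0.348]
force: [-5.0, -0.3, 20.2]
grip_width: 0.0343
finger_force: 33.9
```

carry_out([
  [[0, 0, 0, 0], [0, 0, 0, 0], [0, 0, 0, 0], [0, 0, 0, 0]],
], grip=0.06)

```text
clock: 32.95
position: [0.5645, 0.1694, 0.0815]
tool_rot: [-3.14, -0.235, 0.348]
force: [-0.5, -0.7, -0.5]
grip_width: 0.0601
finger_force: 0.0
```

carry_out([
  [[-0.004, 0, -0.02, 0], [-0.01, 0, -0.05, 0], [-0.018, 0, -0.09, 0], [-0.018, 0, -0.13, 0], [-0.018, 0, -0.16, 0], [-0.018, 0, -0.16, 0]],
])

```text
clock: 33.45
position: [0.514, 0.1511, 0.2383]
tool_rot: [3.141, -0.242, 0.348]
force: [1.8, 0.4, 0.2]
grip_width: 0.0602
finger_force: 0.0
```

```bash
python3 - <<'E'
from pr import *
s,M=st();p=bot.grab_frame('wrist');im=p['pixels'].astype(int);save(p,'w9')
for a in bot.spot_point(p,'lid_mid')[:2]: print('lid',a,atz(p,a['position'],.0215,True))
S=np.array([.575,.1735,.06])+.034*np.array([-.3996,-.1376,.9063]);u=proj(p,S);print('pred ring top',u)
w=im.min(2)>150;x,y=int(u[0]),int(u[1])
for n in ('spacer_mid',):
    for g in bot.regions_of(p,n)[:2]:
        q=np.argwhere(g['region'])[:,::-1];print(n,g['conf'],q.min(0),q.max(0),q.mean(0),len(q))
bl=(im[:,:,2]>im[:,:,0]+40)&(im[:,:,2]>60)
q=np.argwhere(bl[y-60:y+60,x-60:x+60])[:,::-1]+[x-60,y-60];print('blue',q.min(0),q.max(0))
E
python3 try.py '[[0.42,0.05,0.2,8,0],[0.40,0.0,0.15,6,0],[0.43,0.01,0.03,6,0],[0.43,0.01,0.015,6,0]]'
```

```text
t 33.45 q [ 0.1757  0.324  -0.7098  1.9992  0.3876  0.6844 -1.9817] p [0.514  0.1511 0.2383] z [ 0.2253  0.0814 -0.9709] tilt 13.860373247122775 az 19.867530171312872 y [ 0.341  -0.9401  0.0003] w 0.06019703996230053
pred ring top [np.float64(325.12974762058604), np.float64(200.88146769900203)]
spacer_mid 0.82 [302 178] [345 221] [323.4548 199.4576] 1084
blue [303 148] [345 234]
t 33.6 q [ 0.1715  0.3322 -0.7047  2.0029  0.3928  0.68   -1.9863] p [0.5132 0.1502 0.2329] z [ 0.2194  0.0802 -0.9723] tilt 13.507679035063362 az 20.07734326656816 y [ 0.3404 -0.9403 -0.0007] w 0.060004586329175984
shift [-0.1261  0.0625  0.0035] twist -0.2
[ 0.4361  0.2018 -0.7495  2.2804  0.2621  0.4895 -1.7253] [0.42 0.05 0.2 ] z [ 0.2194  0.0802 -0.9723] tilt 13.51
shift [-0.0466  0.0401  0.0402] twist 0.0
[ 0.4731  0.2731 -0.6577  2.3813  0.373   0.3301 -1.7081] [ 0.4  -0.    0.15] z [ 0.2194  0.0802 -0.9723] tilt 13.51
shift [0.0027 0.0009 0.1241] twist -0.0
[ 0.2282  0.5548 -0.41    2.3528  1.2196  0.16   -2.52  ] [0.4403 0.0054 0.0467] z [ 0.2036  0.0827 -0.9756] tilt 12.7
shift [-0.0148 -0.0076  0.0293] twist -1.9
[ 0.2258  0.5931 -0.4023  2.3393  1.2647  0.16   -2.52  ] [0.4417 0.005  0.0325] z [ 0.1864  0.0855 -0.9787] tilt 11.83
```

The spacer is seated and centred: ring at column 323.5, jaws at 324. Next I'll plan the lid pick, since the lid stands close in.

```bash
cat > var2.py <<'E'
from h import *
import sim
s=bot.observe();q00=np.clip(s['qpos'],sim.lo,sim.hi)
def mv(q,p,n,tw=0):
    pp,r=sim.fk(q,sim.X);d=r.inv().apply(np.array(p)-pp);return sim.call(q,[[*d,tw]]*n,.8)
res=[]
for a in ([.513,.15,.235],[.45,.1,.3],[.42,.05,.25],[.42,.0,.35]):
  for b in ([.42,.02,.2],[.4,.0,.25],[.4,0,.15],[.42,0,.12]):
    for t in ((0,0,0),(85,0,0),(85,85,10),(85,95,0),(60,60,60)):
      q=mv(q00,a,12,-t[0]);q=mv(q,b,13,-t[1]);q=mv(q,[.41,.003,.1],10,-t[2]);q1=q
      q=mv(q,[.434,.011,.014],8)
      p,r=sim.fk(q,sim.X);z=r.as_matrix()[:2,2]
      e=np.linalg.norm(p-[.434,.011,.014])+.3*np.linalg.norm(z-[.2194,.0802])
      res.append((e,a,b,t,q1,q,p,z))
res.sort(key=lambda r:r[0])
for r in res[:6]: print(r)
E
python3 var2.py
```

```text
(np.float64(7.3757458616848e-06), [0.513, 0.15, 0.235], [0.42, 0, 0.12], (60, 60, 60), array([ 0.7878,  0.588 , -1.1278,  2.3875,  1.1992,  0.5287,  0.6365]), array([ 0.628 ,  0.8187, -0.9699,  2.3681,  1.6436,  0.5836,  0.2652]), array([0.434, 0.011, 0.014]), array([0.2194, 0.0802]))
(np.float64(7.39553115461277e-06), [0.513, 0.15, 0.235], [0.4, 0, 0.15], (60, 60, 60), array([ 0.7946,  0.5939, -1.1385,  2.3872,  1.2037,  0.537 ,  0.6326]), array([ 0.6327,  0.8225, -0.9768,  2.3679,  1.6425,  0.5897,  0.2676]), array([0.434, 0.011, 0.014]), array([0.2194, 0.0802]))
(np.float64(7.407114094948008e-06), [0.513, 0.15, 0.235], [0.42, 0.02, 0.2], (60, 60, 60), array([ 0.76  ,  0.5657, -1.0854,  2.3885,  1.181 ,  0.4968,  0.6525]), array([ 0.6103,  0.8049, -0.9438,  2.3689,  1.6483,  0.5609,  0.2559]), array([0.434, 0.011, 0.014]), array([0.2194, 0.0802]))
(np.float64(7.410366698431401e-06), [0.45, 0.1, 0.3], [0.42, 0, 0.12], (60, 60, 60), array([ 0.7604,  0.566 , -1.086 ,  2.3885,  1.1813,  0.4972,  0.6522]), array([ 0.6105,  0.8051, -0.9442,  2.3689,  1.6482,  0.5612,  0.256 ]), array([0.434, 0.011, 0.014]), array([0.2194, 0.0802]))
(np.float64(7.427417966332657e-06), [0.513, 0.15, 0.235], [0.4, 0.0, 0.25], (60, 60, 60), array([ 0.7932,  0.5926, -1.1363,  2.3873,  1.2028,  0.5353,  0.6334]), array([ 0.6317,  0.8217, -0.9753,  2.368 ,  1.6427,  0.5884,  0.2671]), array([0.434, 0.011, 0.014]), array([0.2194, 0.0802]))
(np.float64(7.4317454947159745e-06), [0.45, 0.1, 0.3], [0.4, 0, 0.15], (60, 60, 60), array([ 0.7685,  0.5722, -1.0982,  2.3882,  1.1866,  0.5062,  0.6475]), array([ 0.6155,  0.8089, -0.9515,  2.3686,  1.6469,  0.5675,  0.2587]), array([0.434, 0.011, 0.014]), array([0.2194, 0.0802]))
```

```bash
python3 try.py '[[0.45,0.1,0.3,10,0,-60],[0.4,0.0,0.25,10,0,-60],[0.405,0.0,0.13,9,0,-60],[0.434,0.011,0.014,8,1],[0.41,0.01,0.2,7,1,0],[0.5,0.155,0.34,12,0,85],[0.5,0.155,0.34,12,0,85],[0.53,0.16,0.19,6,0]]'
```

```text
t 33.6 q [ 0.1715  0.3322 -0.7047  2.0029  0.3928  0.68   -1.9863] p [0.5132 0.1502 0.2329] z [ 0.2194  0.0802 -0.9723] tilt 13.507679035063362 az 20.07734326656816 y [ 0.3404 -0.9403 -0.0007] w 0.060004586329175984
shift [-0.0588  0.0257 -0.0831] twist -60
[ 0.717   0.1645 -1.1563  2.0571  0.2338  0.7933 -0.7385] [0.45 0.1  0.3 ] z [ 0.2194  0.0802 -0.9723] tilt 13.51
shift [-0.112  -0.0398  0.0296] twist -60
[ 1.2734  0.2311 -1.5     2.2375  0.3156  0.6736  0.4468] [0.4  0.   0.25] z [ 0.2194  0.0802 -0.9723] tilt 13.51
shift [ 0.0102 -0.0212  0.1178] twist -60
[ 0.9141  0.5587 -1.2728  2.3724  1.0572  0.5898  0.7688] [0.405 0.    0.13 ] z [ 0.2194  0.0802 -0.9723] tilt 13.51
shift [-0.0031  0.0004  0.12  ] twist -0.2
[ 0.6458  0.8335 -0.9965  2.3674  1.6394  0.6075  0.2775] [0.434 0.011 0.014] z [ 0.2194  0.0802 -0.9723] tilt 13.51
shift [-0.0212  0.0073 -0.1862] twist 0
[ 1.0947  0.4741 -1.5     2.2864  0.767   0.71    1.0141] [0.41 0.01 0.2 ] z [ 0.2194  0.0802 -0.9723] tilt 13.51
shift [-0.1633  0.1053 -0.1048] twist 85
[ 0.5371  0.2702 -1.1451  1.8676  0.365   0.9534 -0.3098] [0.5   0.155 0.34 ] z [ 0.2194  0.0802 -0.9723] tilt 13.51
shift [0. 0. 0.] twist 85
[ 0.3215  0.1985 -0.8567  1.8747  0.236   0.9133 -1.6775] [0.5   0.155 0.34 ] z [ 0.2194  0.0802 -0.9723] tilt 13.51
shift [-0.0068  0.0045  0.1529] twist 10.0
[ 0.1059  0.4216 -0.6554  2.0059  0.5038  0.6124 -2.0856] [0.53 0.16 0.19] z [ 0.2194  0.0802 -0.9723] tilt 13.51
```

carry_out([
  [[-0.02, 0.008, -0.04, -7], [-0.059, 0.026, -0.083, -60], [-0.059, 0.026, -0.083, -60], [-0.059, 0.026, -0.083, -60], [-0.059, 0.026, -0.083, -60], [-0.059, 0.026, -0.083, -60], [-0.059, 0.026, -0.083, -60], [-0.059, 0.026, -0.083, -60], [-0.059, 0.026, -0.083, -60], [-0.059, 0.026, -0.083, -60]],
])

```text
clock: 34.43
position: [0.4497, 0.0999, 0.2989]
tool_rot: [2.938, -0.117, 1.414]
force: [-0.2, -0.2, 0.6]
grip_width: 0.0601
finger_force: 0.0
```

carry_out([
  [[-0.112, -0.04, 0.03, -60], [-0.112, -0.04, 0.03, -60], [-0.112, -0.04, 0.03, -60], [-0.112, -0.04, 0.03, -60], [-0.112, -0.04, 0.03, -60], [-0.112, -0.04, 0.03, -60], [-0.112, -0.04, 0.03, -60], [-0.112, -0.04, 0.03, -60], [-0.112, -0.04, 0.03, -60]],
])

```text
clock: 35.18
position: [0.3997, 0.0, 0.2489]
tool_rot: [2.93, 0.102, 2.373]
force: [0.1, 1.1, 0.5]
grip_width: 0.0599
finger_force: 0.0
```

```bash
python3 try.py '[[0.405,0.0,0.13,9,1]]'
```

```text
t 35.18 q [ 0.9154  0.0924 -1.0455  2.2457  0.0425  0.6212  0.6627] p [0.3997 0.     0.2489] z [ 0.218   0.0816 -0.9725] tilt 13.459266560818195 az 20.53286769526922 y [0.6639 0.718  0.2091] w 0.05990422728870234
shift [ 0.0084 -0.0214  0.1168] twist -63.9
[ 0.6713  0.3955 -0.9168  2.3795  0.7937  0.3791  1.0348] [0.405  0.     0.1299] z [ 0.218   0.0816 -0.9725] tilt 13.46
```

carry_out([
  [[0.008, -0.021, 0.117, -64], [0.008, -0.021, 0.117, -64], [0.008, -0.021, 0.117, -64], [0.008, -0.021, 0.117, -64], [0.008, -0.021, 0.117, -64], [0.008, -0.021, 0.117, -64], [0.008, -0.021, 0.117, -64], [0.008, -0.021, 0.117, -64], [0.008, -0.021, 0.117, -64], [0.008, -0.021, 0.117, -64]],
])

```text
clock: 36.02
position: [0.4054, 0.0003, 0.1298]
tool_rot: [-3.141, 0.234, -2.78]
force: [-0.0, 0.3, 1.1]
grip_width: 0.0601
finger_force: 0.0
```

```bash
python3 - <<'E'
from pr import *
s,M=st();p=bot.grab_frame('wrist');im=p['pixels'].astype(int);save(p,'w10')
for a in bot.spot_point(p,'lid_mid')[:2]: print('lid',a,atz(p,a['position'],.0215,True))
for g in bot.regions_of(p,'lid_mid')[:1]:
    q=np.argwhere(g['region'])[:,::-1];print(g['conf'],q.min(0),q.max(0),q.mean(0))
    # compare with predicted silhouette for candidate centres
    th=np.linspace(0,6.28,40);best=[]
    for x in np.arange(.42,.452,.001):
        for y in np.arange(-.002,.026,.001):
            P=[proj(p,[x+.018*np.cos(t),y+.018*np.sin(t),z]) for t in th[::2] for z in (.001,.028)]+[proj(p,[x+.018*.7*np.cos(t),y+.018*.7*np.sin(t),.039]) for t in th[::4]]+[proj(p,[x,y,.043])]
            P=np.array(P);best.append((np.abs(np.r_[P.min(0)-q.min(0),P.max(0)-q.max(0)]).sum(),x,y))
    print(sorted(best)[:4])
E
python3 try.py '[[0.434,0.011,0.014,8,1]]'
```

```text
t 36.02 q [ 0.7131  0.4155 -0.973   2.3763  0.8394  0.4052  0.9933] p [0.4054 0.0003 0.1298] z [ 0.2174  0.0819 -0.9726] tilt 13.431985957209987 az 20.655717434989114 y [-0.3534  0.9355 -0.0002] w 0.06008386168375877
lid {'position': [323.8, 237.5], 'conf': 0.77} [0.4329 0.0119 0.0215]
0.64 [299 203] [350 270] [324.2508 237.1092]
[(np.float64(5.0790875500818515), np.float64(0.435), np.float64(0.013)), (np.float64(5.2147522942510705), np.float64(0.434), np.float64(0.013)), (np.float64(5.68177545673646), np.float64(0.433), np.float64(0.012)), (np.float64(5.942082602889684), np.float64(0.436), np.float64(0.014))]
t 36.17 q [ 0.7122  0.4144 -0.9713  2.3763  0.8375  0.4043  0.987 ] p [0.4055 0.0001 0.1299] z [ 0.2176  0.0818 -0.9726] tilt 13.443908667597073 az 20.587604764670253 y [-0.3455  0.9384  0.0016] w 0.060218508867492866
shift [-0.0026  0.0002  0.1199] twist -0.4
[ 0.4977  0.7339 -0.7841  2.3724  1.6824  0.4312  0.2094] [0.434 0.011 0.014] z [ 0.2176  0.0818 -0.9726] tilt 13.44
```

carry_out([
  [[-0.004, 0.0005, 0.03, 0], [-0.004, 0.0005, 0.06, 0], [-0.0045, 0.0005, 0.085, 0], [-0.0045, 0.0005, 0.105, 0], [-0.0045, 0.0005, 0.116, 0], [-0.0045, 0.0005, 0.122, 0], [-0.0045, 0.0005, 0.122, 0], [-0.0045, 0.0005, 0.122, 0]],
])

```text
clock: 36.83
position: [0.4356, 0.0122, 0.0124]
tool_rot: [3.14, 0.233, -2.787]
force: [-0.5, -0.1, 0.5]
grip_width: 0.0601
finger_force: 0.0
```

carry_out([
  [[0, 0, 0, 0], [0, 0, 0, 0], [0, 0, 0, 0], [0, 0, 0, 0], [0, 0, 0, 0]],
], grip=0.03, grip_force=40)

```text
clock: 37.25
position: [0.4367, 0.0115, 0.014]
tool_rot: [-3.14, 0.237, -2.785]
force: [-2.1, -1.1, 8.7]
grip_width: 0.0344
finger_force: 38.9
```

```bash
python3 try.py '[[0.41,0.01,0.2,7,1,0],[0.5,0.155,0.34,12,0,85],[0.5,0.155,0.34,12,0,85],[0.53,0.16,0.22,6,0]]'
```

```text
t 37.25 q [ 0.381   0.6865 -0.6336  2.3729  1.745   0.3297  0.1222] p [0.4367 0.0115 0.014 ] z [ 0.2204  0.0801 -0.9721] tilt 13.560794719916169 az 19.97872434772246 y [-0.3488  0.9372 -0.0018] w 0.03435938828612596
shift [-0.0185  0.0074 -0.1868] twist 0
[ 0.9997  0.346  -1.3129  2.2893  0.5833  0.5926  1.2081] [0.4101 0.0101 0.1998] z [ 0.2204  0.08   -0.9721] tilt 13.56
shift [-0.1639  0.1042 -0.1049] twist 85
[ 0.4414  0.2306 -1.0107  1.8713  0.2988  0.9297 -0.2441] [0.5   0.155 0.34 ] z [ 0.2204  0.08   -0.9721] tilt 13.56
shift [0. 0. 0.] twist 85
[ 0.2397  0.1816 -0.7569  1.8785  0.2021  0.9039 -1.6413] [0.5   0.155 0.34 ] z [ 0.2204  0.0801 -0.9721] tilt 13.56
shift [-0.0001  0.0056  0.1237] twist 10.5
[ 0.0874  0.3676 -0.622   1.9774  0.4002  0.6594 -1.993 ] [0.53 0.16 0.22] z [ 0.2204  0.0801 -0.9721] tilt 13.56
```

carry_out([
  [[-0.002, 0.001, -0.02, 0], [-0.008, 0.003, -0.06, 0], [-0.018, 0.007, -0.1, 0], [-0.018, 0.007, -0.14, 0], [-0.018, 0.007, -0.18, 0], [-0.018, 0.007, -0.187, 0], [-0.018, 0.007, -0.187, 0]],
])

```text
clock: 37.83
position: [0.4184, 0.0072, 0.1624]
tool_rot: [-3.137, 0.238, -2.787]
force: [0.8, -1.2, 1.2]
grip_width: 0.035
finger_force: 40.2
```

carry_out([
  [[-0.164, 0.104, -0.105, 85], [-0.164, 0.104, -0.105, 85], [-0.164, 0.104, -0.105, 85], [-0.164, 0.104, -0.105, 85], [-0.164, 0.104, -0.105, 85], [-0.164, 0.104, -0.105, 85], [-0.164, 0.104, -0.105, 85], [-0.164, 0.104, -0.105, 85], [-0.164, 0.104, -0.105, 85], [-0.164, 0.104, -0.105, 85], [-0.164, 0.104, -0.105, 85], [-0.164, 0.104, -0.105, 85]],
])

```text
clock: 38.83
position: [0.5089, 0.1516, 0.3021]
tool_rot: [2.903, 0.023, 2.002]
force: [0.8, 0.1, -0.2]
grip_width: 0.0344
finger_force: 40.1
```

carry_out([
  [[0, 0, 0, 85], [0, 0, 0, 85], [0, 0, 0, 85], [0, 0, 0, 85], [0, 0, 0, 85], [0, 0, 0, 85], [0, 0, 0, 85], [0, 0, 0, 85], [0, 0, 0, 85], [0, 0, 0, 85], [0, 0, 0, 85], [0, 0, 0, 85]],
])

```text
clock: 39.83
position: [0.5089, 0.1516, 0.3022]
tool_rot: [3.097, -0.236, 0.526]
force: [0.7, 0.1, -0.4]
grip_width: 0.0344
finger_force: 40.1
```

```bash
python3 try.py '[[0.5385,0.161,0.139,7,0]]'
```

```text
t 39.83 q [ 0.0396  0.2049 -0.5239  1.931   0.1841  0.8009 -1.6259] p [0.5089 0.1516 0.3022] z [ 0.2247  0.0788 -0.9712] tilt 13.772402097399073 az 19.322473907780097 y [ 0.4927 -0.8691  0.0435] w 0.03437140382805751
shift [-0.0088 -0.0007  0.1659] twist 10.5
[-0.1482  0.467  -0.3318  2.0433  0.4036  0.4426 -2.0102] [0.5385 0.161  0.139 ] z [ 0.2247  0.0788 -0.9712] tilt 13.77
```

carry_out([
  [[-0.009, -0.001, 0.166, 10.5], [-0.009, -0.001, 0.166, 10.5], [-0.009, -0.001, 0.166, 10.5], [-0.009, -0.001, 0.166, 10.5], [-0.009, -0.001, 0.166, 10.5], [-0.009, -0.001, 0.166, 10.5], [-0.009, -0.001, 0.166, 10.5]],
])

```text
clock: 40.42
position: [0.5387, 0.1613, 0.1402]
tool_rot: [3.14, -0.241, 0.345]
force: [-0.6, -0.4, 1.1]
grip_width: 0.0345
finger_force: 40.1
```

```bash
python3 look.py w11c .5545 .1665 .1027
python3 - <<'E'
from h import *
p=bot.grab_frame('wrist')
for n in('lid_mid','spacer_mid'):
    for g in bot.regions_of(p,n)[:1]:
        q=np.argwhere(g['region'])[:,::-1];print(n,g['conf'],q.min(0),q.max(0),q.mean(0))
E
```

```text
t 40.42 q [-0.1269  0.4682 -0.3602  2.041   0.4291  0.4513 -2.0261] p [0.5387 0.1613 0.1402] z [ 0.2253  0.0788 -0.9711] tilt 13.807871073814331 az 19.27036629583836 y [ 0.3377 -0.9413  0.002 ] w 0.03450165384018193
to seat [0.0072 0.0003 0.0404] axis [-0.1941 -0.0036 -0.981 ]
166 299 352 325.5
174 299 353 326.0
182 299 352 325.5
190 299 352 325.5
198 298 353 325.5
206 294 358 326.0
lid_mid 0.81 [277 249] [371 371] [324.3701 311.6461]
spacer_mid 0.59 [292 209] [357 256] [324.3991 229.9893]
```

carry_out([
  [[0.0015, 0.0003, 0.008, 0], [0.003, 0.0005, 0.016, 0], [0.0045, 0.0005, 0.024, 0], [0.0055, 0.0005, 0.03, 0], [0.0062, 0.0005, 0.034, 0], [0.0066, 0.0005, 0.0365, 0], [0.0067, 0.0005, 0.037, 0], [0.0067, 0.0005, 0.037, 0]],
])

```text
clock: 41.28
position: [0.5526, 0.1655, 0.1031]
tool_rot: [3.139, -0.238, 0.345]
force: [0.4, 1.0, 0.1]
grip_width: 0.034
finger_force: 40.1
```

carry_out([
  [[0.0002, 0, 0.001, 0], [0.0004, 0, 0.002, 0], [0.0004, 0, 0.002, 0]],
])

```text
clock: 41.53
position: [0.5536, 0.1658, 0.102]
tool_rot: [3.139, -0.239, 0.345]
force: [-7.1, -1.4, 12.7]
grip_width: 0.0342
finger_force: 41.7
```

carry_out([
  [[0.0001, 0, 0.0005, 0], [0.0002, 0, 0.001, 0], [0.0002, 0, 0.001, 0]],
], grip_force=25)

```text
clock: 41.78
position: [0.5543, 0.166, 0.1016]
tool_rot: [3.139, -0.24, 0.345]
force: [-7.0, -1.6, 17.8]
grip_width: 0.0348
finger_force: 42.8
```

Run:
```python
from h import *
p=bot.grab_frame('wrist');im=p['pixels']
a=cv2.resize(im[160:400,230:430,::-1],None,fx=2.4,fy=2.4)
t=bot.grab_frame('scene')['pixels'][190:290,280:380,::-1];b=cv2.resize(t,(310,310),interpolation=cv2.INTER_CUBIC)
c=np.zeros((576,800,3),np.uint8);c[:,:480]=a;c[:310,485:795]=b;cv2.imwrite('pics/w12c.png',np.clip(c*1.5,0,255).astype(np.uint8))
```

```text
(no output)
```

View pics/w12c.png

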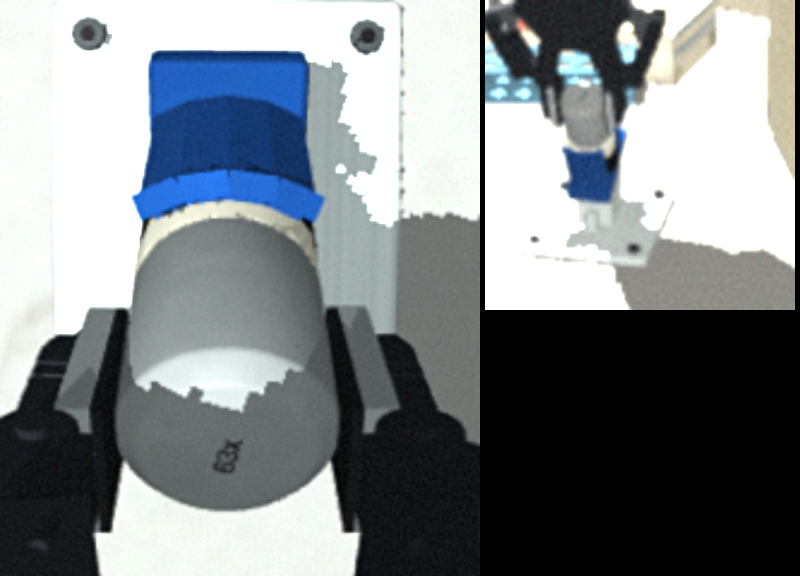

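The lid is seated on the spacer: its column matches the jaws (228 against 229) and the seam is parallel with the ring. I'll release it and retract along the axis.

carry_out([
  [[0, 0, -0.0003, 0], [0, 0, -0.0005, 0], [0, 0, -0.0005, 0], [0, 0, -0.0005, 0], [0, 0, -0.0005, 0], [0, 0, -0.0005, 0]],
], grip=0.065)

```text
clock: 42.38
position: [0.5538, 0.1658, 0.1009]
tool_rot: [3.139, -0.238, 0.345]
force: [-0.9, 0.2, 0.0]
grip_width: 0.0655
finger_force: 0.0
```

carry_out([
  [[-0.002, 0, -0.01, 0], [-0.006, 0, -0.03, 0], [-0.012, 0, -0.06, 0], [-0.018, 0, -0.09, 0], [-0.018, 0, -0.12, 0], [-0.018, 0, -0.14, 0], [-0.018, 0, -0.14, 0], [-0.018, 0, -0.14, 0]],
])

```text
clock: 43.05
position: [0.5063, 0.1487, 0.2342]
tool_rot: [3.139, -0.241, 0.345]
force: [0.4, -0.5, -0.2]
grip_width: 0.065
finger_force: 0.0
```

Run:
```python
from pr import *
st();p=bot.grab_frame('wrist');im=p['pixels'].astype(int)
S=np.array([.5528,.1659,.1103]);print('pred lid centre px',proj(p,S))
for n in('lid_mid','spacer_mid'):
    for g in bot.regions_of(p,n)[:1]:
        q=np.argwhere(g['region'])[:,::-1];print(n,g['conf'],q.min(0),q.max(0),q.mean(0))
for a in bot.spot_point(p,'lid_mid')[:1]: print('lid',a,'at seat height',atz(p,a['position'],.1103,True))
c=bot.grab_frame('scene')
for a in bot.spot_point(c,'lid_mid')[:1]: print('scene lid',a,'pred',proj.__name__,atz(c,a['position'],.1103))
bl=(im[:,:,2]>im[:,:,0]+40)&(im[:,:,2]>60)
for r in range(150,260,10):
    k=np.flatnonzero(bl[r,280:370]);
    if len(k)>5: print(r,280+k.min(),280+k.max())
```

```text
t 43.05 q [-0.0046  0.2816 -0.4854  2.0295  0.2706  0.6379 -1.8842] p [0.5063 0.1487 0.2342] z [ 0.2253  0.0778 -0.9712] tilt 13.788509139388799 az 19.048164610385417 y [ 0.3373 -0.9414  0.0028] w 0.06495797533927362
pred lid centre px [np.float64(324.9073901270177), np.float64(200.7435608055422)]
lid_mid 0.91 [299 172] [348 232] [323.5255 202.6416]
spacer_mid 0.62 [275 130] [371 234] [323.1259 174.5824]
lid {'position': [323.9, 201.8], 'conf': 0.86} at seat height [0.5518 0.1663 0.1103]
scene lid {'position': [311.9, 226.7], 'conf': 0.86} pred proj [0.5545 0.1666 0.1103]
150 305 342
160 305 342
```

The wrist and scene cameras both put the lid's centre at (0.552–0.5545, 0.166, 0.110), within about 2 mm of its seat. The gripper is clear of the stack, so I'm handing in.

```bash
python3 -c "
from workcell import bot
print(bot.job_done())"
```

```text
the job is handed in; nothing more can be done
None
```

The case is assembled in the blue pocket in the order asked (canister, spacer, lid); the camera check after release put the lid within about 2 mm of its seat, and I handed the job in at about 43 s; no verdict came back.

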